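# Dock a portable gas detector and latch the dock's door

### The job

Put the portable gas detector in the calibration dock for a bump test: stand it upright and fully down in the dock's seat with its sensor grille towards the door, and let go of it there while the door is still open. Then swing the door to and push it, gently and without slamming, until the sprung latch has snapped in and the door stays shut on its own. Push with no more than 18 N (the latch gives at 6 to 14 N), do not drop the detector, and leave the other things on the bench where they are.

Things in the scene. Friction and masses are not known exactly. Their poses are not given: they have to be found in the camera images.
- detector_center (a point): centre of the portable gas detector: a grey upright box with a rubber foot, 34 mm thick (its own x) x 65 mm wide (y) x 120 mm tall (z), about 0.25 kg, standing on the bench; origin at half height (60 mm above its underside). Its front, with display and round sensor grille, faces its own -x. The lowest 8 mm are 2 mm slimmer on each side
- detector_grille (a point): centre of the round black sensor grille on the detector's front face, 17 mm to its -x, 48 mm above its underside
- dock: calibration dock, a white housing fixed to the bench; origin on the bench under the middle of the seat; x points away from the door, y to the hinge side, z up. Reaches x -57 to 171, y +-102 mm. Side cheeks 102 mm high beyond y = +-42 mm, a back rest 100 mm high from x = 20 mm, electronics housing (up to 120 mm high) from x = 48 mm
- dock_seat (a point): middle of the seat's floor, 30 mm above the bench, axes as the dock's. The seat is a rectangular pocket open at the top, 38 mm (x) x 69 mm (y), rim 25 mm above its floor (55 mm above the bench). The seated detector's centre is 60 mm above this point (90 mm above the bench), its front to -x
- door (a joint): angle of the dock's door about its upright hinge, rad: about 0 shut, 1.6 to 1.9 at the start, growing as it swings towards the robot; light friction, it stays where it is left. A sprung rubber gas cup inside the door meets the seated detector at about 0.1 rad and pushes back harder the further it shuts (1 to 8 N). Not latched, the door springs back to 0.07 rad or more
- door_tongue (a point): steel latch tongue on the door's free edge, 125 mm from the hinge line, 57 mm up: sloped on the closing side, pressed out 9.5 mm by a spring. Its keeper roller and a rubber stop sit on one slotted bracket on the dock, set anywhere within 12 mm (for thicker or thinner detectors): the tongue meets the roller at 0.07 to 0.18 rad, and latched the door rests anywhere from -0.05 to 0.05 rad. Axes as door_hinge
- door_hinge (a point): point on the door's hinge line, 93 mm above the bench, at x = -45, y = 70 mm of the dock. Its axes turn with the door: the door panel (12 mm thick, 125 mm wide, from 34 to 106 mm above the bench) runs from it to -y, its outer face looks to -x; at angle 0 the axes are the dock's
- door_handle (a point): middle of the handle bar on the door's outer face, 41 mm to -x and 100 mm to -y of the hinge line, 93 mm above the bench. Round steel bar 11 mm thick, 48 mm long, level, along y. Axes as door_hinge. Pushed here, it takes 6 to 14 N up the slope, less while the tip slides over the roller (about 5 mm), then the tongue snaps out; 1 to 2 mm on, the stop makes the force rise steeply
- manometer: handheld pressure meter lying on its back, 150 x 78 x 30 mm, black; bystander
- spray_bottle: white round bottle 62 mm across, 170 mm tall; bystander
- gas_can: aluminium calibration-gas can 68 mm across, 190 mm tall; bystander
- beaker: glass beaker 72 mm across, 85 mm tall; bystander
- driver: screwdriver lying beside the dock's latch side, 170 mm long, 26 mm thick; bystander
- spanner: steel spanner lying flat, 170 mm long, 8 mm thick; bystander
- cal_cap: grey round calibration cap 48 mm across with a spigot, 26 mm tall; bystander
Mind the look-alikes: they are no part of the job. Leave any pink look-alike of the part that bears detector_center alone.

How it is judged (in metres and radians):
On the way:
1. the detector stands fully down in the seat, grille towards the door, let go, with the door still open (x of detector_center in the frame of dock between -0.0045 and 0.0045 m and y of detector_center in the frame of dock between -0.0045 and 0.0045 m and z of detector_center in the frame of dock below 0.094 m and angle between detector_center's own z axis and vertical below 0.08 rad and x of detector_grille in the frame of dock below -0.01 m and contact force between detector and the fingers below 0.1 N and value of joint door above 0.5 rad), for 0.2 s.
At the end, for the whole second after the job is handed in: The detector is fully down in the dock's seat (centre within 4.5 mm of the seat's middle in x and y, within 4 mm of its seated height, upright within 0.08 rad, grille towards the door), and the door is latched: at rest at less than 0.065 rad with nothing pushing it (x of detector_center in the frame of dock between -0.0045 and 0.0045 m and y of detector_center in the frame of dock between -0.0045 and 0.0045 m and z of detector_center in the frame of dock below 0.094 m and angle between detector_center's own z axis and vertical below 0.08 rad and x of detector_grille in the frame of dock below -0.01 m and value of joint door below 0.065 rad and velocity of joint door between -0.05 and 0.05 rad/s and linear speed of detector below 0.02 m/s); the robot touches nothing.
It fails at once if the door is pushed with more than 18 N (contact force between door and the fingers above 18 N or contact force between door and the arm above 18 N).
It fails at once if the door is slammed (closing faster than 3 rad/s) (velocity of joint door below -3 rad/s).
It fails at once if the detector is dropped (falling faster than 0.5 m/s with no finger on it) (linear speed of detector above 0.5 m/s and contact force between detector and the fingers below 0.1 N).
It fails at once if a bystander is moved by more than 30 mm (distance of any of manometer, spray_bottle, gas_can, beaker, driver, spanner, cal_cap from where it was at the start of the episode above 0.03 m).
It also fails if it takes over 58 s, if anything falls off the work surface, if the arm or the gripper's body presses on something with over 40 N, if the wrist force passes 120 N, or if a joint passes its speed limit or range.

### The arm

A 6-joint arm with a two-finger parallel gripper is mounted at the origin on the work surface. World frame = base frame: x ahead of the robot, y to its left, z up, the work surface at z = 0. Lengths are in mm, angles in rad, forces in N, time in s.
With the tool pointing down it reaches from about 325 to 900 mm from the base axis. Payload 3.5 kg.
Tool frame: the origin (TCP) lies midway between the tips of the shut fingers; the grasp point (between the pads) lies 19 mm behind it (manip.grip_point_offset is the distance from the TCP to the grasp point, in mm); z points along the fingers, y is the line along which they close (so a half turn about z gives the same grasp; the last joint's range is limited). The gripper opens to 85 mm and grips with 20 to 120 N. Pads are 22 mm wide; open, the fingers measure 114 mm over their backs; the gripper's body (76 mm by 85 mm) begins 54 mm behind the grasp point. The pads swing forward as they close: fully open they stand 13 mm farther back than shut.
Start: joints at [-1.388, 0.276, -0.026, 1.268, 0, 1.467], TCP at [176.191, -599.649, 231.313] pointing down, gripper open.
Joint ranges: [-3.12, 3.12], [-0.85, 1.88], [-1.08, 1.24], [-1.95, 2.15], [-1.57, 1.53], [-3.14, 3.14]. Speed limits (rad/s): [2.57, 2.57, 3.14, 3.14, 3.14, 3.14].

### API

Orientations are given as a unit quaternion [w, x, y, z].
In Python, from plant import manip gives the robot as it stands.
- The arm moves only by the tool play_rows, never from a script. Its argument "moves" is a list of rows, each an object with "angular": the turn, a rotation vector about the tool's x, y, z in rad, a list of three; "delta_pos": the shift along the tool's x, y, z in mm, a list of three; "fingers": the gripper command: -1 is shut, 1 is fully open, values between are in proportion. A call has 1 to 20 rows; each row shifts and turns the commanded pose from where the row before left it, along the tool's axes as they then stand; what a row does not reach is not made up. A row lasts 1/12 s, in which the tool goes at most 41.7 mm and 7.16 degrees, less where a joint would pass 70% of its speed; a pose out of reach is approached as far as the arm can. A call is refused whole if a number of a shift passes 41.7 or a number of a turn 0.125, either way. A call with a gripper value outside its range is refused whole. The fingers move at their own pace and stop on an object; "newtons" is the grip in N (left out, the last holds). Time passes only in rows, so rows that do not move let the fingers close. It gives the time, the measured TCP pose, the force, the opening and the grip force at its end, in the units of the state.
- manip.get_state(): the state, without advancing time (a new reading comes with each control period).
- manip.capture(name): name is "scene" or "side" or "wrist"; returns a dict with "img" (400x640x3 uint8, blue, green, red), "mtx" (3x3 intrinsics, pixels), "cam_to_world" (4x4, takes a point from camera to world coordinates); the wrist camera has in their place "hand_eye" (4x4, takes a point from camera to tool coordinates, whose origin is the TCP and whose axes are the flange's). Camera axes: x right, y down, z forward; pixel columns grow to the right and rows downward; lengths in mm; the calibration is good to about 2 mm. A picture is of the moment at which its call begins: read the wrist's pose just before it. There is no depth.
- manip.sign_off(): hands the job in; it is judged then, once.
Trained networks look in a picture, given as the dict that the camera call returned (one of the last four; its "shot" number tells which), for a name from the list of things; names that differ only in an ending like _2 or _b are one class to them, and where a whole thing is asked for, a point or a joint stands for the part that bears it (a point fixed in the world has none). Each returns a list of dicts, best first, with "score" (0 to 1); they miss things now and then, are a little off and sometimes report something else, mostly with a low value. They report only what shows in the picture. A call takes as long as a camera call. They do not tell look-alikes from the thing itself.
- manip.trace(picture, target): "mask" (400x640 bool, what is visible of it) and "extent" ([left, top, width, height] in pixels, round what is visible of it).
- manip.spot_point(picture, target): "at" ([column, row] in pixels: a listed point, or the origin of a listed thing).
The state is a dict: "time_s": time; "joint_positions": joint angles; "qd": joint speeds; "joint_torque": joint torques, N m; "ee_pos": TCP position; "eef_rot": TCP orientation; "force": force on the tool from outside, world axes, zero at the start; "wrist_torque": the same for the moment, N m; "width": opening from 0.0 (shut) to 1.0 (fully open); "grasp_force": force on a finger pad.
Only numpy, scipy, OpenCV 4.12 (cv2) and the standard library are available. Lean on these libraries where they do the work, as an engineer would, in place of code of your own. Each camera call takes 0.05 s, during which the arm holds its last target. There are 200 camera calls.

## Working session

There is one attempt and no reset: what is moved stays moved. The work goes in short steps, Python scripts to look and compute and a tool call to move; the robot and the scene stay as the last step left them, time stands still between calls to the robot, and variables do not carry over. Pictures are saved under pics/ and viewed, at most 10 in all, crops included, and the job is handed in when it is done.

Besides the shell and the picture viewer there is one more tool, called after "Emit:" as a command line: name --argument value ..., lists and objects as JSON in quotes. play_rows: Moves the arm, as the interface text tells. Its arguments: {"type":"object","properties":{"moves":{"type":"array"},"newtons":{"type":"number"}},"required":["moves"]}

```bash
mkdir -p pics; ls
cat > h.py <<'E'
import numpy as np, cv2
from scipy.spatial.transform import Rotation as R
from scipy.optimize import least_squares
from plant import manip
def rot(q): return R.from_quat([q[1],q[2],q[3],q[0]])
def shot(n):
    s=manip.get_state(); p=manip.capture(n)
    if 'hand_eye' in p:
        T=np.eye(4);T[:3,:3]=rot(s['eef_rot']).as_matrix();T[:3,3]=s['ee_pos'];p['T']=T@p['hand_eye']
    else: p['T']=np.array(p['cam_to_world'])
    return p
def ray(p,uv):
    d=np.linalg.inv(p['mtx'])@[uv[0],uv[1],1]; d=p['T'][:3,:3]@d
    return p['T'][:3,3],d/np.linalg.norm(d)
def atz(p,uv,z):
    o,d=ray(p,uv); return o+d*(z-o[2])/d[2]
def tri(rs):
    A=0;b=0
    for o,d in rs:
        M=np.eye(3)-np.outer(d,d);A=A+M;b=b+M@o
    x=np.linalg.solve(A,b); return x,[round(float(np.linalg.norm((np.eye(3)-np.outer(d,d))@(x-o))),1) for o,d in rs]
def proj(p,X):
    c=np.linalg.inv(p['T'])@np.append(X,1);u=p['mtx']@c[:3];return u[:2]/u[2]
E
python3 - <<'E'
from h import *
ps={n:shot(n) for n in('scene','side','wrist')}
for n,p in ps.items():
    cv2.imwrite(f'pics/{n}0.png',p['img'])
    print(n,p['T'][:3,3].round(),p['T'][:3,2].round(2))
    for t in ['detector_center','detector_grille','dock','dock_seat','door_tongue','door_hinge','door_handle']:
        for d in manip.spot_point(p,t)[:3]: print(n,t,np.round(d['at'],1),round(d['score'],2))
a=np.vstack([ps['scene']['img'],ps['side']['img']])
E
```

```text
pics
scene [1260. -387.  889.] [-0.66  0.35 -0.66]
scene detector_center [220.4 243.5] 0.91
scene detector_center [228.9 278.4] 0.59
scene detector_center [277.1 216.6] 0.36
scene detector_grille [220.9 242.7] 0.78
scene detector_grille [237.1 284.4] 0.58
scene dock [331.6 256.8] 0.92
scene dock_seat [333.2 247.2] 0.96
scene dock_seat [439.7 214.6] 0.69
scene door_tongue [332.4 194.8] 0.61
scene door_hinge [349.3 214.2] 0.88
scene door_handle [347.7 190. ] 0.89
side [ 56. 926. 801.] [ 0.35 -0.73 -0.59]
side detector_center [370.9 146.1] 0.96
side detector_center [336.  131.3] 0.67
side detector_grille [328.6 132.5] 0.74
side detector_grille [372.3 150.3] 0.66
side dock [292.4 199.4] 0.56
side dock_seat [290.1 191.8] 0.84
side door_tongue [334.6 215.3] 0.87
side door_hinge [295.3 190.1] 0.92
side door_handle [370.3 145.4] 0.62
side door_handle [321.2 208.4] 0.55
wrist [ 257. -575.  373.] [-0.31 -0.09 -0.95]
wrist door_hinge [66.3  1.9] 0.17
```

View pics/scene0.png

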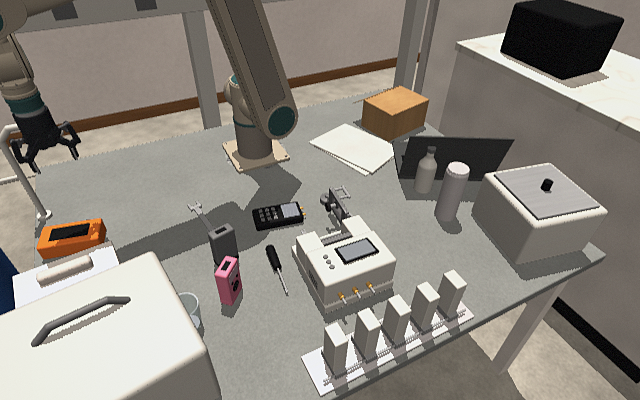

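View pics/side0.png

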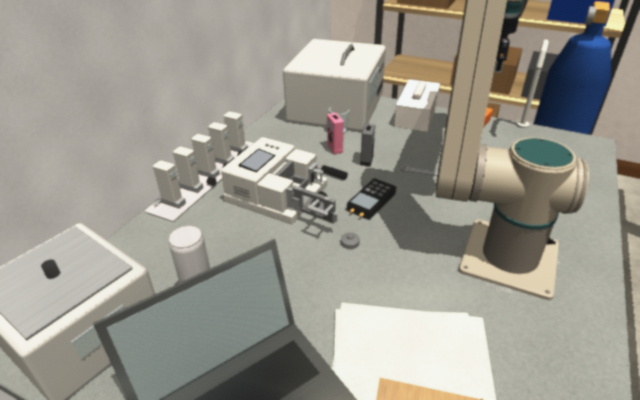

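Grey detector: scene (220,243), side (369,146). The pink look-alike is at scene (229,280), side (336,131) and stays put. The grey one matches the description. The five pale boxes in the rack at scene (335–455, 290–350) are not it either. The dock is at scene (345,265) with its door open at (340,200).

Run:
```python
from h import *
a=shot('scene');b=shot('side')
def best(p,t,near):
    c=[d for d in manip.spot_point(p,t) if np.hypot(*(np.array(d['at'])-near))<25]
    return c[0]['at'] if c else None
for t,na,nb in [('detector_center',(220,243),(369,146)),('dock_seat',(333,247),(290,192)),('door_hinge',(349,214),(295,190)),('door_handle',(347,190),(321,208)),('door_tongue',(332,195),(335,215)),('dock',(331,256),(292,199))]:
    u=best(a,t,na);v=best(b,t,nb)
    if u is not None and v is not None:
        x,r=tri([ray(a,u),ray(b,v)]);print(t,x.round(1),r)
print('pink',tri([ray(a,(229,280)),ray(b,(336,132))])[0].round())
for t in['spanner','driver','manometer','beaker','spray_bottle','gas_can','cal_cap']:
    for p,n in((a,'a'),(b,'b')):
        for d in manip.spot_point(p,t)[:1]: print(t,n,np.round(d['at']),round(d['score'],2),atz(p,d['at'],10).round())
i=cv2.resize(a['img'][180:330,170:380],None,fx=3.8,fy=3.8,interpolation=cv2.INTER_CUBIC)
cv2.imwrite('pics/crop1.png',i)
s=manip.get_state();print(rot(s['eef_rot']).as_matrix().round(3))
```

```text
detector_center [ 479.3 -266.3   59.2] [2.8, 2.8]
dock_seat [592.5  19.   33.5] [5.8, 5.8]
door_hinge [554.5  74.5  93.5] [2.0, 2.0]
door_handle [450.7 127.9  93.6] [1.3, 1.3]
door_tongue [423.8 103.9  60.3] [1.9, 1.9]
dock [597.9  12.3  -3.4] [0.2, 0.2]
pink [ 596. -287.   63.]
spanner a [280. 272.] 0.68 [ 589. -147.   10.]
spanner b [430. 171.] 0.59 [ 272. -273.   10.]
driver a [278. 270.] 0.63 [ 583. -147.   10.]
driver b [324. 173.] 0.7 [ 565. -129.   10.]
manometer a [278. 220.] 0.89 [399. -73.  10.]
manometer b [370. 200.] 0.75 [388. -61.  10.]
beaker a [191. 325.] 0.87 [ 645. -404.   10.]
beaker b [338. 128.] 0.48 [ 640. -409.   10.]
gas_can a [444. 216.] 0.57 [616. 412.  10.]
gas_can b [350. 243.] 0.47 [369. 126.  10.]
cal_cap a [345. 191.] 0.43 [368. 189.  10.]
cal_cap b [349. 244.] 0.82 [370. 133.  10.]
[[ 0.959  0.282 -0.   ]
 [ 0.282 -0.959  0.   ]
 [-0.    -0.    -1.   ]]
```

View pics/crop1.png

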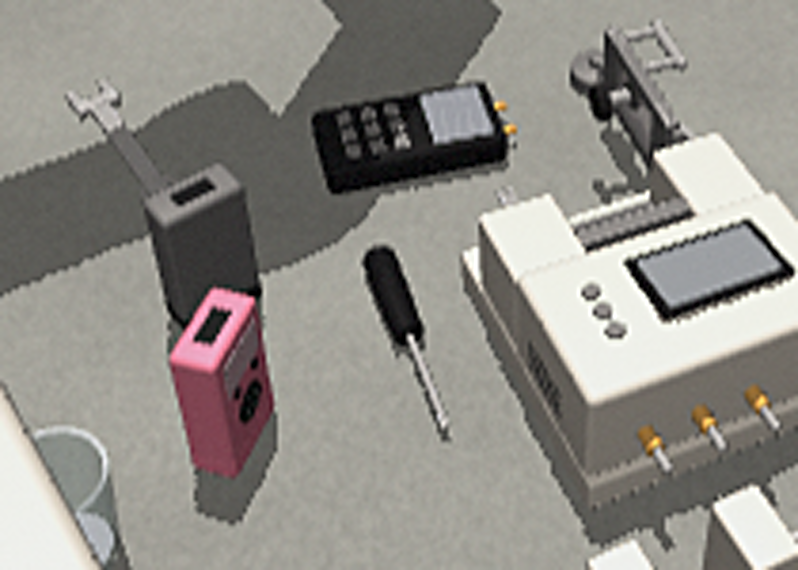

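Grey detector is confirmed in the crop at (200,240), with the pink one at (220,380); a spanner lies behind the grey one. I'm moving above it for a wrist look.

Emit:
play_rows --moves '[{"angular": [0, 0, 0], "delta_pos": [16, -10, -16], "fingers": 1}, {"angular": [0, 0, 0], "delta_pos": [32, -20, -16], "fingers": 1}, {"angular": [0, 0, 0], "delta_pos": [32, -20, -16], "fingers": 1}, {"angular": [0, 0, 0], "delta_pos": [32, -20, 0], "fingers": 1}, {"angular": [0, 0, 0], "delta_pos": [32, -20, 0], "fingers": 1}, {"angular": [0, 0, 0], "delta_pos": [32, -20, 0], "fingers": 1}, {"angular": [0, 0, 0], "delta_pos": [32, -20, 0], "fingers": 1}, {"angular": [0, 0, 0], "delta_pos": [32, -20, 0], "fingers": 1}, {"angular": [0, 0, 0], "delta_pos": [32, -20, 0], "fingers": 1}, {"angular": [0, 0, 0], "delta_pos": [32, -20, 0], "fingers": 1}, {"angular": [0, 0, 0], "delta_pos": [32, -20, 0], "fingers": 1}, {"angular": [0, 0, 0], "delta_pos": [32, -20, 0], "fingers": 1}, {"angular": [0, 0, 0], "delta_pos": [16, -5, 0], "fingers": 1}, {"angular": [0, 0, 0], "delta_pos": [0, 0, 0], "fingers": 1}, {"angular": [0, 0, 0], "delta_pos": [0, 0, 0], "fingers": 1}]'

```text
time_s: 3.85
ee_pos: [478.8, -265.3, 279.3]
eef_rot: [0.0, 0.99, 0.143, -0.0]
force: [-0.8, -0.5, -0.5]
width: 1.001
grasp_force: 0.0
```

Run:
```python
from h import *
s=manip.get_state();print(np.round(s['ee_pos'],1),s['time_s'],np.round(s['joint_positions'],2))
p=shot('wrist');cv2.imwrite('pics/w1.png',p['img'])
for t in['detector_center','detector_grille']:
    for d in manip.spot_point(p,t)[:3]:print(t,np.round(d['at']),round(d['score'],2),atz(p,d['at'],60 if t[-1]=='r' else 48).round(1))
for d in manip.trace(p,'detector_center')[:2]:
    m=d['mask'].astype(np.uint8);print(d['extent'],d['score'])
    c=max(cv2.findContours(m,0,2)[0],key=cv2.contourArea);h=cv2.approxPolyDP(cv2.convexHull(c),4,True)[:,0]
    for q in h: print(q,atz(p,q,120).round(1),atz(p,q,0).round(1))
```

```text
[ 478.8 -265.3  279.3] 3.85 [-0.62  0.12 -0.12  1.33 -0.    2.23]
detector_center [316. 176.] 0.69 [ 471.1 -265.4   60. ]
[331.4, 45.3, 77.2, 62.5] 0.9
[397  45] [ 627.9 -297.8  120. ] [ 655.  -320.5    0. ]
[409  74] [ 608.  -318.1  120. ] [ 627.1 -348.8    0. ]
[357 106] [ 566.2 -279.7  120. ] [ 568.8 -295.2    0. ]
[343 105] [ 563.2 -266.1  120. ] [ 564.5 -276.1    0. ]
[333  88] [ 575.4 -251.8  120. ] [ 581.6 -256.3    0. ]
[339  77] [ 586.4 -254.4  120. ] [ 597.  -259.9    0. ]
[285.9, 151.9, 56.7, 49.6] 0.83
[296 152] [ 505.  -233.5  120. ] [ 483.2 -230.6    0. ]
[338 158] [ 511.4 -277.5  120. ] [ 492.2 -292.     0. ]
[344 172] [ 498.9 -288.2  120. ] [ 474.7 -307.1    0. ]
[340 200] [ 467.5 -293.8  120. ] [ 430.9 -314.9    0. ]
[286 195] [ 456.3 -235.2  120. ] [ 415.2 -233.     0. ]
[286 171] [ 482.4 -228.5  120. ] [ 451.6 -223.6    0. ]
```

View pics/w1.png

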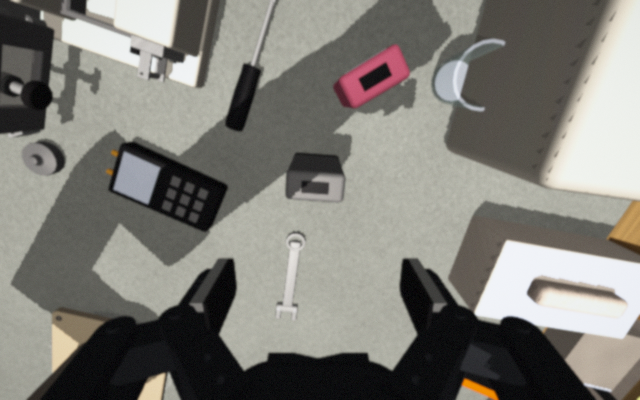

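Wrist view: the grey detector's top is at (315,185), and its plain back face points to image-up (+x), so its front faces -x like the dock's. I'll grip across the 65 mm width. At the dock joint 6 would be past its range with this yaw, so I'm turning the tool half round first.

Emit:
play_rows --moves '[{"angular": [0, 0, -0.06], "delta_pos": [0, 0, 0], "fingers": 1}, {"angular": [0, 0, -0.125], "delta_pos": [0, 0, 0], "fingers": 1}, {"angular": [0, 0, -0.125], "delta_pos": [0, 0, 0], "fingers": 1}, {"angular": [0, 0, -0.125], "delta_pos": [0, 0, 0], "fingers": 1}, {"angular": [0, 0, -0.125], "delta_pos": [0, 0, 0], "fingers": 1}, {"angular": [0, 0, -0.125], "delta_pos": [0, 0, 0], "fingers": 1}, {"angular": [0, 0, -0.125], "delta_pos": [0, 0, 0], "fingers": 1}, {"angular": [0, 0, -0.125], "delta_pos": [0, 0, 0], "fingers": 1}, {"angular": [0, 0, -0.125], "delta_pos": [0, 0, 0], "fingers": 1}, {"angular": [0, 0, -0.125], "delta_pos": [0, 0, 0], "fingers": 1}, {"angular": [0, 0, -0.125], "delta_pos": [0, 0, 0], "fingers": 1}, {"angular": [0, 0, -0.125], "delta_pos": [0, 0, 0], "fingers": 1}, {"angular": [0, 0, -0.125], "delta_pos": [0, 0, 0], "fingers": 1}]'

```text
time_s: 5.13
ee_pos: [477.5, -267.0, 279.4]
eef_rot: [-0.0, 0.602, 0.799, -0.0]
force: [0.0, 0.6, -0.3]
width: 0.999
grasp_force: 0.0
```

Emit:
play_rows --moves '[{"angular": [0, 0, -0.125], "delta_pos": [0, 0, 5], "fingers": 1}, {"angular": [0, 0, -0.125], "delta_pos": [0, 0, 5], "fingers": 1}, {"angular": [0, 0, -0.125], "delta_pos": [0, 0, 5], "fingers": 1}, {"angular": [0, 0, -0.125], "delta_pos": [0, 0, 5], "fingers": 1}, {"angular": [0, 0, -0.125], "delta_pos": [0, 0, 5], "fingers": 1}, {"angular": [0, 0, -0.125], "delta_pos": [0, 0, 5], "fingers": 1}, {"angular": [0, 0, -0.125], "delta_pos": [0, 0, 5], "fingers": 1}, {"angular": [0, 0, -0.125], "delta_pos": [0, 0, 5], "fingers": 1}, {"angular": [0, 0, -0.125], "delta_pos": [0, 0, 5], "fingers": 1}, {"angular": [0, 0, -0.125], "delta_pos": [0, 0, 5], "fingers": 1}, {"angular": [0, 0, -0.125], "delta_pos": [0, 0, 5], "fingers": 1}, {"angular": [0, 0, -0.125], "delta_pos": [0, 0, 5], "fingers": 1}, {"angular": [0, 0, -0.06], "delta_pos": [0, 0, 5], "fingers": 1}, {"angular": [0, 0, 0], "delta_pos": [0, 0, 0], "fingers": 1}, {"angular": [0, 0, 0], "delta_pos": [0, 0, 0], "fingers": 1}]'

```text
time_s: 6.38
ee_pos: [477.5, -266.6, 214.1]
eef_rot: [-0.0, -0.13, 0.992, 0.0]
force: [0.1, 0.2, 0.2]
width: 0.995
grasp_force: 0.0
```

```bash
cat >> h.py <<'E'
def box(x,y,yaw,z0=0,h=120):
    c,s=np.cos(yaw),np.sin(yaw)
    P=[(a*17,b*32.5,z) for a in(-1,1) for b in(-1,1) for z in(8,h)]+[(a*15,b*30.5,0) for a in(-1,1) for b in(-1,1)]
    return [np.array([x+c*a-s*b,y+s*a+c*b,z0+z]) for a,b,z in P]
def fitbox(p,m,x0):
    from scipy.optimize import minimize
    def f(v):
        pts=np.array([proj(p,X) for X in box(*v)])
        im=np.zeros((1600,2560),np.uint8)
        cv2.fillConvexPoly(im,cv2.convexHull(np.round(pts*4+2).astype(np.int32)),1)
        im=cv2.resize(im.astype(np.float32),(640,400),interpolation=cv2.INTER_AREA)
        return 1-np.minimum(im,m).sum()/np.maximum(im,m).sum()
    s=np.array(x0)+np.array([[0,0,0],[8,0,0],[0,8,0],[0,0,.15]])
    r=minimize(f,x0,method='Nelder-Mead',options=dict(initial_simplex=s,maxiter=150));return r.x,r.fun
E
python3 - <<'E'
from h import *
s=manip.get_state();Rm=rot(s['eef_rot']).as_matrix();print(np.round(s['ee_pos'],1),Rm[:,0].round(3),np.round(s['joint_positions'],2))
p=shot('wrist');cv2.imwrite('pics/w2.png',p['img'])
for t in['detector_center','detector_grille']:
    for d in manip.spot_point(p,t)[:3]:print(t,np.round(d['at']),round(d['score'],2),atz(p,d['at'],60 if t[-1]=='r' else 48).round(1))
for d in manip.trace(p,'detector_center')[:2]:
    print(d['extent'],d['score'],fitbox(p,d['mask'].astype(np.float32),[478,-262,.25]))
E
```

```text
[ 477.5 -266.6  214.1] [-0.966 -0.258  0.001] [-0.63  0.15 -0.22  1.2  -0.   -0.89]
detector_center [322. 183.] 0.86 [ 474.2 -262.6   60. ]
detector_center [275. 274.] 0.84 [ 596.6 -286.7   60. ]
detector_grille [284. 280.] 0.83 [ 610.  -274.3   48. ]
detector_grille [318. 166.] 0.74 [ 460.5 -270.5   48. ]
[286.6, 159.7, 72.6, 58.3] 0.75 (array([ 4.72057569e+02, -2.62904769e+02,  2.07652873e-01]), np.float64(0.05912649631500244))
[234.7, 231.3, 70.2, 97.3] 0.64 (array([ 4.78e+02, -2.62e+02,  2.50e-01]), np.float64(1.0))
```

View pics/w2.png

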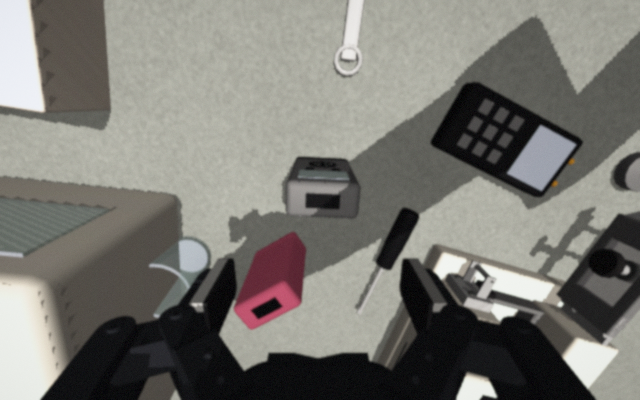

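The grille faces -x (front at (320,165)). The grasp fit gives about (474,-263) with yaw 0.21. Descending.

Emit:
play_rows --moves '[{"angular": [0, 0, 0.05], "delta_pos": [2.6, 3.8, 10], "fingers": 1}, {"angular": [0, 0, 0], "delta_pos": [0, 0, 25], "fingers": 1}, {"angular": [0, 0, 0], "delta_pos": [0, 0, 25], "fingers": 1}, {"angular": [0, 0, 0], "delta_pos": [0, 0, 25], "fingers": 1}, {"angular": [0, 0, 0], "delta_pos": [0, 0, 25], "fingers": 1}, {"angular": [0, 0, 0], "delta_pos": [0, 0, 20], "fingers": 1}, {"angular": [0, 0, 0], "delta_pos": [0, 0, 12], "fingers": 1}, {"angular": [0, 0, 0], "delta_pos": [0, 0, 0], "fingers": 1}, {"angular": [0, 0, 0], "delta_pos": [0, 0, 0], "fingers": 1}, {"angular": [0, 0, 0], "delta_pos": [0, 0, 0], "fingers": 0.5}, {"angular": [0, 0, 0], "delta_pos": [0, 0, 0], "fingers": 0.4}, {"angular": [0, 0, 0], "delta_pos": [0, 0, 0], "fingers": 0.3}, {"angular": [0, 0, 0], "delta_pos": [0, 0, 0], "fingers": 0}, {"angular": [0, 0, 0], "delta_pos": [0, 0, 0], "fingers": 0}, {"angular": [0, 0, 0], "delta_pos": [0, 0, 0], "fingers": 0}]' --newtons 35

```text
time_s: 7.83
ee_pos: [476.1, -263.6, 74.0]
eef_rot: [0.001, -0.107, 0.994, -0.001]
force: [0.3, 1.1, 6.8]
width: 0.758
grasp_force: 39.7
```

Emit:
play_rows --moves '[{"angular": [0, 0, 0], "delta_pos": [0, 0, -8], "fingers": 0}, {"angular": [0, 0, 0], "delta_pos": [0, 0, -20], "fingers": 0}, {"angular": [0, 0, 0], "delta_pos": [0, 0, -30], "fingers": 0}, {"angular": [0, 0, 0], "delta_pos": [0, 0, -35], "fingers": 0}, {"angular": [0, 0, 0.07], "delta_pos": [0, 0, -35], "fingers": 0}, {"angular": [0, 0, 0.07], "delta_pos": [0, 0, -35], "fingers": 0}, {"angular": [0, 0, 0.073], "delta_pos": [0, 0, -18], "fingers": 0}, {"angular": [0, 0, 0], "delta_pos": [-9, 16, 0], "fingers": 0}, {"angular": [0, 0, 0], "delta_pos": [-16, 28, 0], "fingers": 0}, {"angular": [0, 0, 0], "delta_pos": [-18, 30, 0], "fingers": 0}, {"angular": [0, 0, 0], "delta_pos": [-18, 30, 0], "fingers": 0}, {"angular": [0, 0, 0], "delta_pos": [-18, 30, 0], "fingers": 0}, {"angular": [0, 0, 0], "delta_pos": [-18, 30, 0], "fingers": 0}, {"angular": [0, 0, 0], "delta_pos": [-18, 30, 0], "fingers": 0}, {"angular": [0, 0, 0], "delta_pos": [-18, 30, 0], "fingers": 0}, {"angular": [0, 0, 0], "delta_pos": [-18, 30, 0], "fingers": 0}, {"angular": [0, 0, 0], "delta_pos": [-13, 22, 0], "fingers": 0}, {"angular": [0, 0, 0], "delta_pos": [0, 0, 0], "fingers": 0}, {"angular": [0, 0, 0], "delta_pos": [0, 0, 0], "fingers": 0}]'

```text
time_s: 9.42
ee_pos: [638.2, 14.5, 252.4]
eef_rot: [-0.001, -0.002, 1.0, -0.0]
force: [-0.4, -1.2, -2.3]
width: 0.758
grasp_force: 40.2
```

Run:
```python
from h import *
s=manip.get_state();Rm=rot(s['eef_rot']).as_matrix();print(np.round(s['ee_pos'],1),Rm[:,0].round(3),np.round(s['joint_positions'],2),s['width'])
p=shot('wrist');cv2.imwrite('pics/w3.png',p['img'])
for t,z in[('dock',0),('dock_seat',30),('door_hinge',93),('door_tongue',57),('door_handle',93)]:
    for d in manip.spot_point(p,t)[:2]:print(t,np.round(d['at'],1),round(d['score'],2),atz(p,d['at'],z).round(1))
```

```text
[638.2  14.5 252.4] [-1.    -0.004  0.002] [-0.08  0.29  0.04  1.32 -0.   -0.08] 0.7583205503970584
dock [316.6 131.7] 0.81 [591.8  13.1   0. ]
dock_seat [317.  133.4] 0.65 [591.1  13.8  30. ]
door_hinge [388.6  97.8] 0.78 [550.4  84.4  93. ]
door_handle [ 10.6 163.1] 0.27 [ 616.7 -310.5   93. ]
```

View pics/w3.png

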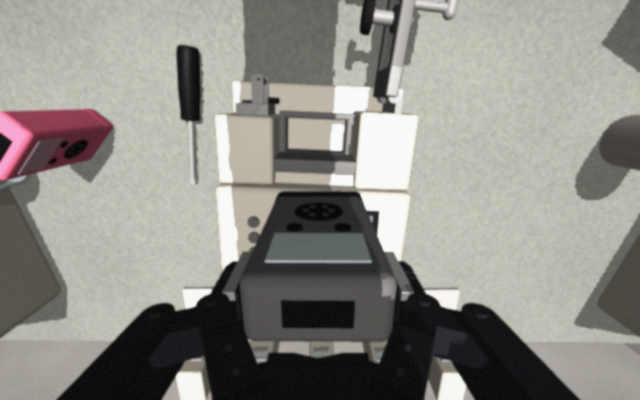

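Wrist view: the dock is nearly square to the image. The seat pocket is at about (316,133), the cheeks at 217–275 and 357–417, and the door is open at (395,50). The held detector hangs upright with its grille toward the door. I'm enlarging the seat to read its edges.

Run:
```python
from h import *
im=cv2.imread('pics/w3.png')
c=cv2.resize(im[75:215,215:420],None,fx=3.9,fy=3.9,interpolation=cv2.INTER_CUBIC)
for k in range(0,205,20): cv2.putText(c,str(215+k),(int(k*3.9),10),0,.35,(0,0,255),1);cv2.line(c,(int(k*3.9),12),(int(k*3.9),18),(0,0,255),1)
for k in range(5,140,20): cv2.putText(c,str(75+k),(0,int(k*3.9)+4),0,.35,(0,0,255),1);cv2.line(c,(22,int(k*3.9)),(28,int(k*3.9)),(0,0,255),1)
cv2.imwrite('pics/c3.png',c)
```

```text
(no output)
```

View pics/c3.png

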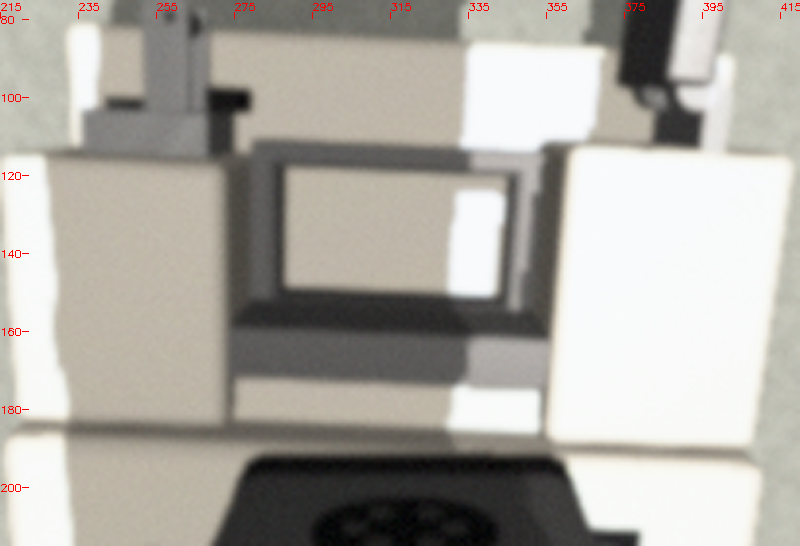

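Run:
```python
from h import *
s=manip.get_state();p=shot('wrist')
f=lambda x,y:np.array([215+x/3.9-.4,75+y/3.9-.4])
obs=[((19,-34.5,30),(283,290)),((19,34.5,30),(503,299)),((-19,-34.5,55),(278,165)),((-19,34.5,55),(517,170)),((20,-42,100),(231,376)),((20,42,100),(548,387))]
def W(v,P): c,q=np.cos(v[2]),np.sin(v[2]);return np.array([v[0]+c*P[0]-q*P[1],v[1]+q*P[0]+c*P[1],P[2]])
res=lambda v:np.concatenate([proj(p,W(v,P))-f(*u) for P,u in obs])
r=least_squares(res,[592,13,0]);print('dock',r.x.round(3),r.fun.round(1))
for dz in(0,):
    z=s['ee_pos'][2]-74+8
    print('det front corners',[atz(p,f(*u),z).round(1) for u in((247,460),(404,458),(562,460))],s['ee_pos'],rot(s['eef_rot']).as_matrix()[:,0].round(4))
print(p['mtx'].round(0).tolist())
v=r.x
print('hinge',W(v,(-45,70,93)), 'seatpx',proj(p,W(v,(0,0,30))))
```

```text
dock [ 5.96384e+02  1.02840e+01 -3.40000e-02] [ 1.   2.9 -1.   2.4  0.1  5.2 -0.8  6.   0.5 -7.5  0.1 -7.6]
det front corners [array([619.4, -17.4, 187.4]), array([619. ,  13. , 187.4]), array([619.4,  43.7, 187.4])] [637.97507931  12.13355346 253.37841747] [-1.e+00  4.e-04  3.e-04]
[[289.0, 0.0, 318.0], [0.0, 289.0, 201.0], [0.0, 0.0, 1.0]]
hinge [553.82038866  81.79195048  93.        ] seatpx [315.86931172 137.50051973]
```

Run:
```python
from h import *
s=manip.get_state();p=shot('wrist')
f=lambda x,y:np.array([215+x/3.9-.4,75+y/3.9-.4])
obs=[((19,-34.5,30),(283,290)),((19,34.5,30),(503,299)),((-19,-34.5,55),(278,165)),((-19,34.5,55),(517,170)),((20,-42,100),(231,326)),((20,42,100),(550,336))]
def W(v,P): c,q=np.cos(v[2]),np.sin(v[2]);return np.array([v[0]+c*P[0]-q*P[1],v[1]+q*P[0]+c*P[1],P[2]])
res=lambda v:np.concatenate([proj(p,W(v,P))-f(*u) for P,u in obs])
r=least_squares(res,[592,13,0]);print('dock',r.x.round(3),r.fun.round(1))
v=r.x
print('hinge',W(v,(-45,70,93)), 'seatpx',proj(p,W(v,(0,0,30))))
# hinge/tongue/handle again from outer cams -> door angle
a=shot('scene');b=shot('side')
g={}
for t in('door_hinge','door_handle','door_tongue','dock'):
    g[t]=[[ (np.round(d['at'],1).tolist(),round(d['score'],2)) for d in manip.spot_point(q,t)[:2]] for q in(a,b)];print(t,g[t])
```

```text
dock [ 5.91311e+02  1.05270e+01 -3.40000e-02] [ 1.  -1.2 -0.8 -1.8  0.1  0.4 -0.5  1.2  0.4  0.4 -0.1  0.4]
hinge [548.68160129  81.99515509  93.        ] seatpx [315.95003942 133.21458425]
door_hinge [[], [([298.2, 187.1], 0.67), ([324.3, 171.0], 0.31)]]
door_handle [[([331.2, 194.3], 0.49)], [([319.3, 209.3], 0.7)]]
door_tongue [[([329.9, 193.1], 0.62)], [([336.5, 128.4], 0.54)]]
dock [[([329.7, 256.6], 0.79)], [([290.6, 199.5], 0.87)]]
```

Emit:
play_rows --moves '[{"angular": [0, 0, 0.017], "delta_pos": [15, -1, 0], "fingers": 0}, {"angular": [0, 0, 0.017], "delta_pos": [20, -1, 0], "fingers": 0}, {"angular": [0, 0, 0], "delta_pos": [9.5, -0.6, 5], "fingers": 0}, {"angular": [0, 0, 0], "delta_pos": [0, 0, 20], "fingers": 0}, {"angular": [0, 0, 0], "delta_pos": [0, 0, 25], "fingers": 0}, {"angular": [0, 0, 0], "delta_pos": [0, 0, 25], "fingers": 0}, {"angular": [0, 0, 0], "delta_pos": [0, 0, 20], "fingers": 0}, {"angular": [0, 0, 0], "delta_pos": [0, 0, 10], "fingers": 0}, {"angular": [0, 0, 0], "delta_pos": [0, 0, 0], "fingers": 0}, {"angular": [0, 0, 0], "delta_pos": [0, 0, 0], "fingers": 0}, {"angular": [0, 0, 0], "delta_pos": [0, 0, 0], "fingers": 0}]'

```text
time_s: 11.23
ee_pos: [595.4, 11.2, 149.9]
eef_rot: [0.001, 0.016, 1.0, -0.0]
force: [0.2, 0.3, -2.1]
width: 0.757
grasp_force: 40.2
```

Run:
```python
from h import *
s=manip.get_state();print(np.round(s['ee_pos'],1),rot(s['eef_rot']).as_rotvec().round(4),rot(s['eef_rot']).as_matrix()[:,0].round(4))
p=shot('wrist');im=p['img']
cv2.imwrite('pics/w4raw.png',im)
x0,y0,k=200,60,3.2
c=cv2.resize(im[y0:245,x0:450],None,fx=k,fy=k,interpolation=cv2.INTER_CUBIC)
for q in range(0,250,20): cv2.putText(c,str(x0+q),(int(q*k),10),0,.35,(0,0,255),1);cv2.line(c,(int(q*k),12),(int(q*k),18),(0,0,255),1)
for q in range(0,185,20): cv2.putText(c,str(y0+q),(0,int(q*k)+4),0,.35,(0,0,255),1);cv2.line(c,(22,int(q*k)),(28,int(q*k)),(0,0,255),1)
v=(591.3,10.5,-.034)
def W(P): a,b=np.cos(v[2]),np.sin(v[2]);return np.array([v[0]+a*P[0]-b*P[1],v[1]+b*P[0]+a*P[1],P[2]])
for P in[(-19,-34.5,55),(-19,34.5,55),(19,-34.5,55),(19,34.5,55)]:
    u=proj(p,W(P));print(P,u.round(1));cv2.circle(c,tuple(int(t) for t in (u-[x0,y0]+.4)*k),4,(0,255,0),1)
zb=s['ee_pos'][2]-74
for P in[(-17,-32.5,zb+8),(-17,32.5,zb+8),(-15,-30.5,zb),(-15,30.5,zb),(-17,-32.5,zb+120),(-17,32.5,zb+120)]:
    u=proj(p,W(P));print(P,u.round(1));cv2.circle(c,tuple(int(t) for t in (u-[x0,y0]+.4)*k),4,(255,0,255),1)
cv2.imwrite('pics/c4.png',c)
```

```text
[595.4  11.2 149.9] [ 5.1400e-02  3.1383e+00 -3.0000e-04] [-0.9995  0.0328 -0.0029]
(-19, -34.5, 55) [275.3 177. ]
(-19, 34.5, 55) [357.  177.1]
(19, -34.5, 55) [277.4 218.6]
(19, 34.5, 55) [355.1 218.7]
(-17, -32.5, np.float64(83.94840942516083)) [272.8 189.1]
(-17, 32.5, np.float64(83.94840942516083)) [359.1 189.2]
(-15, -30.5, np.float64(75.94840942516083)) [277.  188.6]
(-15, 30.5, np.float64(75.94840942516083)) [355.1 188.7]
(-17, -32.5, np.float64(195.94840942516083)) [230.  272.5]
(-17, 32.5, np.float64(195.94840942516083)) [398.1 272.6]
```

View pics/c4.png

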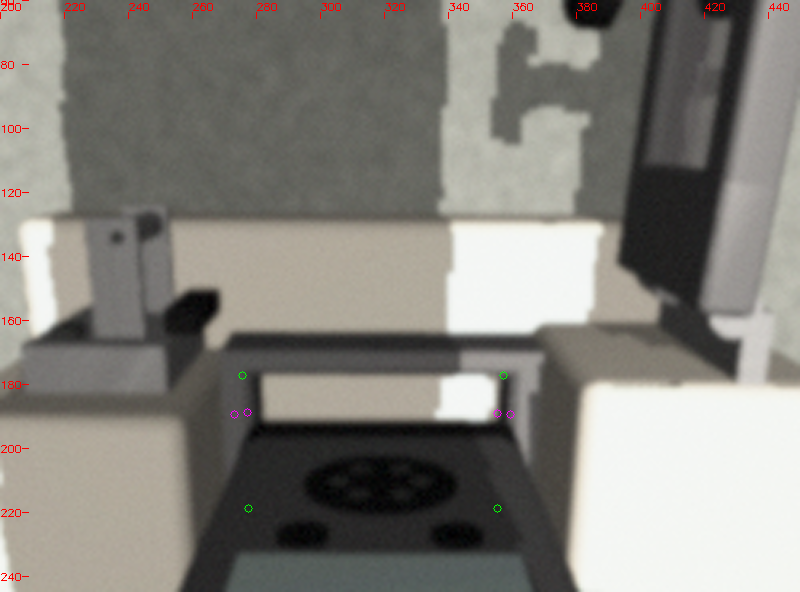

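Projections match the picture: the seat rim's front edge is at row 177. Detector and pocket are centred sideways (318.8 against 318.6), and the detector sits about 2.5 mm too far back. Correcting that and lowering slowly.

Emit:
play_rows --moves '[{"angular": [0, 0, 0], "delta_pos": [2.5, 0, 0], "fingers": 0}, {"angular": [0, 0, 0], "delta_pos": [0, 0, 6], "fingers": 0}, {"angular": [0, 0, 0], "delta_pos": [0, 0, 6], "fingers": 0}, {"angular": [0, 0, 0], "delta_pos": [0, 0, 5], "fingers": 0}, {"angular": [0, 0, 0], "delta_pos": [0, 0, 4], "fingers": 0}, {"angular": [0, 0, 0], "delta_pos": [0, 0, 4], "fingers": 0}, {"angular": [0, 0, 0], "delta_pos": [0, 0, 3], "fingers": 0}, {"angular": [0, 0, 0], "delta_pos": [0, 0, 0], "fingers": 0}, {"angular": [0, 0, 0], "delta_pos": [0, 0, 0], "fingers": 0}]'

```text
time_s: 12.03
ee_pos: [593.0, 11.6, 122.2]
eef_rot: [0.002, 0.016, 1.0, 0.0]
force: [-0.2, 0.8, 6.4]
width: 0.753
grasp_force: 41.0
```

Run:
```python
from h import *
s=manip.get_state();print(s['force'],s['wrist_torque'],s['ee_pos'])
p=shot('wrist');im=p['img']
s=manip.get_state();print(s['force'],s['wrist_torque'])
x0,y0,k=230,150,5
c=cv2.resize(im[y0:260,x0:390],None,fx=k,fy=k,interpolation=cv2.INTER_CUBIC)
for q in range(0,160,20): cv2.putText(c,str(x0+q),(int(q*k),10),0,.35,(0,0,255),1)
for q in range(0,110,10): cv2.putText(c,str(y0+q),(0,int(q*k)+4),0,.35,(0,0,255),1)
cv2.imwrite('pics/c5.png',c)
```

```text
[-0.18878591  0.83360458  6.40319418] [0.23837862 0.37011039 0.02685594] [593.01523822  11.62921134 122.17061437]
[-0.44005272  0.66990066  6.29273665] [ 0.21894654  0.36451992 -0.0047044 ]
```

View pics/c5.png

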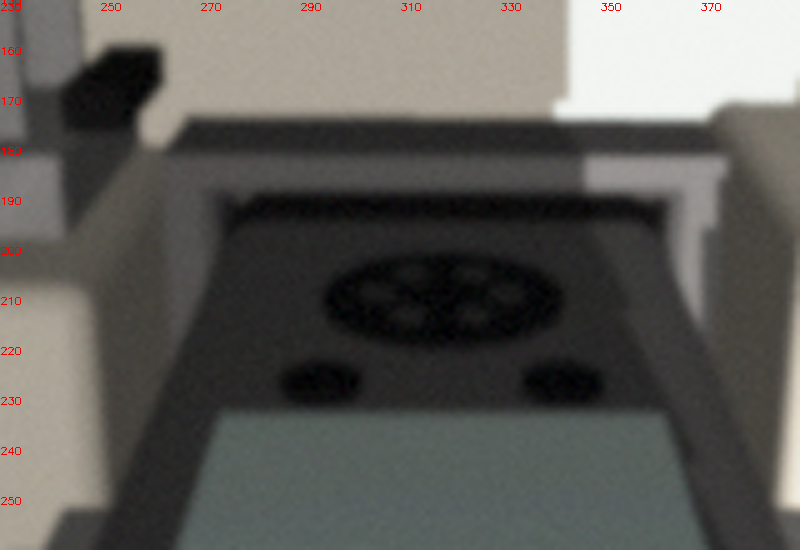

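The body's front edge (row 194) sits about 4.5 mm behind the rim's inner edge (row 188), where 2 mm is wanted. The rear is therefore on the rim. Lifting slightly, moving 2.3 mm toward the door and lowering again.

Emit:
play_rows --moves '[{"angular": [0, 0, 0], "delta_pos": [0, 0, -3], "fingers": 0}, {"angular": [0, 0, 0], "delta_pos": [2.3, 0, 0], "fingers": 0}, {"angular": [0, 0, 0], "delta_pos": [0, 0, 0], "fingers": 0}, {"angular": [0, 0, 0], "delta_pos": [0, 0, 3], "fingers": 0}, {"angular": [0, 0, 0], "delta_pos": [0, 0, 3], "fingers": 0}, {"angular": [0, 0, 0], "delta_pos": [0, 0, 2], "fingers": 0}, {"angular": [0, 0, 0], "delta_pos": [0, 0, 0], "fingers": 0}, {"angular": [0, 0, 0], "delta_pos": [0, 0, 0], "fingers": 0}]'

```text
time_s: 12.75
ee_pos: [594.6, 11.4, 121.2]
eef_rot: [0.006, 0.016, 1.0, 0.0]
force: [1.5, 2.0, 19.5]
width: 0.757
grasp_force: 42.4
```

Run:
```python
from h import *
s=manip.get_state();print(np.round(s['force'],2),np.round(s['wrist_torque'],3),s['ee_pos'],rot(s['eef_rot']).as_matrix()[:,2].round(4))
p=shot('wrist');im=p['img']
x0,y0,k=230,150,5
c=cv2.resize(im[y0:260,x0:390],None,fx=k,fy=k,interpolation=cv2.INTER_CUBIC)
c=np.clip(c.astype(float)*1.8,0,255).astype(np.uint8)
for q in range(0,160,20): cv2.putText(c,str(x0+q),(int(q*k),10),0,.35,(0,0,255),1)
for q in range(0,110,10): cv2.putText(c,str(y0+q),(0,int(q*k)+4),0,.35,(0,0,255),1)
cv2.imwrite('pics/c6.png',c)
```

```text
[ 1.46  1.98 19.51] [ 0.346  0.076 -0.103] [594.55419804  11.3661784  121.24167539] [ 1.170e-02  1.000e-04 -9.999e-01]
```

Emit:
play_rows --moves '[{"angular": [0, 0, 0], "delta_pos": [0, 0, -6], "fingers": 0}, {"angular": [0, 0, 0], "delta_pos": [0, 0, 0], "fingers": 0}, {"angular": [0, 0, 0], "delta_pos": [0, 0, 0], "fingers": 0}]'

```text
time_s: 13.05
ee_pos: [591.1, 11.1, 122.0]
eef_rot: [0.002, 0.017, 1.0, -0.0]
force: [6.2, -0.2, 6.7]
width: 0.756
grasp_force: 41.4
```

Run:
```python
from h import *
s=manip.get_state();print(np.round(s['force'],2),np.round(s['wrist_torque'],3),s['ee_pos'],rot(s['eef_rot']).as_matrix()[:,2].round(4))
```

```text
[ 6.15 -0.25  6.73] [ 0.045 -1.61  -0.145] [591.12170944  11.14899082 122.04524702] [ 4.1e-03 -5.0e-04 -1.0e+00]
```

View pics/c6.png

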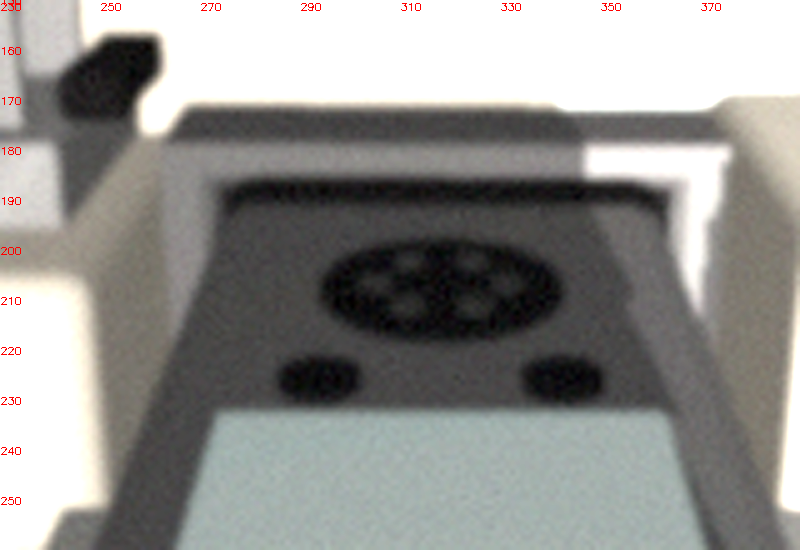

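I've used my picture budget, so I'll work from numbers now. The +x force of 6 N says the foot touches the front wall, so my last shift went too far. I'll lift clear and measure the detector's pitch in the grip from image profiles.

Emit:
play_rows --moves '[{"angular": [0, 0, 0], "delta_pos": [0, 0, -8], "fingers": 0}, {"angular": [0, 0, 0], "delta_pos": [0, 0, -6], "fingers": 0}, {"angular": [0, 0, 0], "delta_pos": [0, 0, 0], "fingers": 0}, {"angular": [0, 0, 0], "delta_pos": [0, 0, 0], "fingers": 0}, {"angular": [0, 0, 0], "delta_pos": [0, 0, 0], "fingers": 0}]'

```text
time_s: 13.47
ee_pos: [587.3, 11.6, 134.0]
eef_rot: [-0.002, 0.016, 1.0, 0.0]
force: [-0.1, -0.1, -2.9]
width: 0.755
grasp_force: 40.3
```

Run:
```python
from h import *
s=manip.get_state();print(np.round(s['force'],2),np.round(s['wrist_torque'],3),np.round(s['ee_pos'],1),rot(s['eef_rot']).as_matrix()[:,2].round(4),s['time_s'])
p=shot('wrist');cv2.imwrite('pics/w7.png',p['img'])
for f,T in(('pics/w3.png',None),('pics/w4raw.png',None),('pics/w7.png',p)):
    im=cv2.imread(f).astype(float).mean(2)
    print(f)
    for c0,c1 in((294,302),(338,346),(314,324)):
        pr=im[:,c0:c1].mean(1); g=np.diff(pr)
        print(c0,[(i,int(g[i])) for i in range(150,345) if abs(g[i])>8 and abs(g[i])>=max(abs(g[i-1]),abs(g[i+1]))])
    print('prof',im[160:345:1,294:302].mean(1).astype(int).tolist())
zb=s['ee_pos'][2]-74
for P in[(-17,zb+8),(-15,zb),(-17,zb+120),(17,zb+120)]:
    T=np.array([s['ee_pos'][0]-2+P[0],s['ee_pos'][1],P[1]]);print(P,proj(p,T).round(1))
```

```text
[-0.14 -0.06 -2.94] [ 0.017  0.045 -0.024] [587.3  11.6 134. ] [-4.1e-03  2.0e-04 -1.0e+00] 13.4667
pics/w3.png
294 [(159, 15), (172, 30), (183, -31), (187, 11), (191, -40), (196, 10), (222, -10), (232, 22), (259, 31), (262, -52), (300, -24), (327, 25), (340, 34)]
338 [(150, -42), (154, -11), (160, 37), (174, 40), (185, -49), (191, -41), (195, 9), (222, -12), (232, 24), (259, 29), (262, -47), (300, -23), (327, 23), (340, 32)]
314 [(160, 16), (173, 29), (184, -28), (191, -34), (195, 10), (202, -10), (220, 10), (232, 19), (259, 31), (262, -51), (300, -25), (327, 23), (340, 20)]
prof [79, 88, 90, 90, 90, 90, 89, 89, 88, 88, 90, 99, 123, 154, 174, 180, 180, 180, 181, 179, 180, 177, 167, 140, 108, 94, 93, 97, 109, 120, 113, 82, 41, 17, 13, 18, 26, 36, 41, 42, 42, 42, 41, 41, 40, 35, 29, 23, 18, 14, 12, 13, 11, 14, 15, 19, 27, 32, 38, 40, 42, 40, 35, 25, 15, 10, 9, 9, 9, 14, 22, 35, 55, 77, 92, 96, 96, 97, 97, 96, 97, 97, 97, 97, 98, 98, 99, 98, 99, 98, 99, 98, 98, 98, 98, 98, 98, 98, 100, 117, 149, 163, 135, 83, 49, 42, 42, 43, 42, 43, 42, 43, 47, 50, 54, 58, 63, 66, 70, 73, 76, 77, 78, 7
[... 2165 characters left out ...]
, 33, 25, 16, 10, 8, 9, 11, 12, 20, 33, 49, 69, 83, 86, 88, 87, 87, 88, 87, 87, 88, 88, 88, 87, 89, 89, 88, 87, 89, 89, 88, 89, 88, 88, 90, 88, 93, 112, 139, 141, 109, 65, 41, 38, 38, 38, 38, 37, 38, 41, 43, 46, 51, 55, 58, 61, 65, 67, 68, 70, 71, 72, 72, 74, 75, 75, 76, 76, 76, 77, 77, 77, 77, 77, 77, 76, 70, 56, 35, 18, 14, 13, 13, 12, 14, 13, 13, 13, 11, 14, 13, 13, 13, 13, 11, 12, 12, 12, 12, 11, 13, 11, 12, 14, 17, 33, 54, 68, 75, 74, 74, 75, 74, 75, 74, 73, 70, 68, 81, 114, 146, 162]
(-17, np.float64(67.98587725844808)) [316.1 192.3]
(-15, np.float64(59.985877258448085)) [316.3 191.8]
(-17, np.float64(179.98587725844808)) [314.5 276.3]
(17, np.float64(179.98587725844808)) [317.5 345.1]
```

Run:
```python
from h import *
s=manip.get_state();p=shot('wrist');e=np.array(s['ee_pos']);zb=e[2]-74;print(e.round(1))
for dx in(-3,-2,-1,0,1):
    print(dx,[proj(p,[e[0]+dx+a,e[1],zb+h]).round(1)[1] for a,h in((-17,8),(-15,0),(-17,48),(-17,120),(17,120))])
im=p['img'].astype(float).mean(2)
m=(im[195:228,285:350]<25).astype(np.uint8)
n,l,st,ce=cv2.connectedComponentsWithStats(m)
for i in range(1,n):
    if st[i,4]>40: print(st[i]+[285,195,0,0,0],ce[i]+[285,195])
for d in manip.spot_point(p,'detector_grille')[:2]: print(d)
for d in manip.spot_point(p,'detector_center')[:2]: print(d, proj(p,[e[0]-2,e[1]+1,zb+60]))
for t,z in(('dock_seat',30),('door_hinge',93)):
    for d in manip.spot_point(p,t)[:1]:print(t,d['at'],d['score'],atz(p,d['at'],z).round(1))
```

```text
[587.6  11.6 134.1]
-3 [np.float64(191.0), np.float64(190.5), np.float64(209.5), np.float64(274.1), np.float64(343.3)]
-2 [np.float64(192.3), np.float64(191.7), np.float64(211.0), np.float64(276.3), np.float64(345.1)]
-1 [np.float64(193.5), np.float64(193.0), np.float64(212.5), np.float64(278.6), np.float64(347.0)]
0 [np.float64(194.8), np.float64(194.2), np.float64(214.0), np.float64(280.8), np.float64(348.8)]
1 [np.float64(196.1), np.float64(195.4), np.float64(215.4), np.float64(283.0), np.float64(350.6)]
[285 195  65   3 195] [317. 196.]
[294 203  48  20 687] [317.68850073 212.54585153]
[286 224  16   4  53] [293.64150943 225.73584906]
[334 224  16   4  50] [341.52 225.82]
{'at': [321.0, 214.4], 'score': 0.69}
{'at': [323.1, 249.1], 'score': 0.82} [318.29911937 244.25523176]
dock_seat [322.2, 208.6] 0.89 [595.9  15.9  30. ]
door_hinge [428.7, 173.4] 0.93 [550.6  85.7  93. ]
```

Grille and edge rows put the detector 1 mm in front of the TCP, and the dock fit says it must go about 5 mm back (+x). Retrying.

Emit:
play_rows --moves '[{"angular": [0, 0, 0], "delta_pos": [-5.2, -0.6, 0], "fingers": 0}, {"angular": [0, 0, 0], "delta_pos": [0, 0, 4], "fingers": 0}, {"angular": [0, 0, 0], "delta_pos": [0, 0, 4], "fingers": 0}, {"angular": [0, 0, 0], "delta_pos": [0, 0, 3], "fingers": 0}, {"angular": [0, 0, 0], "delta_pos": [0, 0, 2], "fingers": 0}, {"angular": [0, 0, 0], "delta_pos": [0, 0, 2], "fingers": 0}, {"angular": [0, 0, 0], "delta_pos": [0, 0, 0], "fingers": 0}, {"angular": [0, 0, 0], "delta_pos": [0, 0, 0], "fingers": 0}]'

```text
time_s: 14.43
ee_pos: [594.3, 10.7, 120.1]
eef_rot: [-0.0, 0.016, 1.0, 0.0]
force: [0.3, -0.0, -3.2]
width: 0.759
grasp_force: 40.4
```

Run:
```python
from h import *
s=manip.get_state();print(np.round(s['force'],2),np.round(s['wrist_torque'],3),np.round(s['ee_pos'],1),rot(s['eef_rot']).as_matrix()[:,2].round(4),s['time_s'])
```

```text
[ 0.26 -0.02 -3.16] [ 0.02  -0.037  0.078] [594.3  10.7 120.1] [-2.e-04  0.e+00 -1.e+00] 14.4333
```

No contact, and it's below the rim. Continuing down.

Emit:
play_rows --moves '[{"angular": [0, 0, 0], "delta_pos": [0, 0, 3], "fingers": 0}, {"angular": [0, 0, 0], "delta_pos": [0, 0, 3], "fingers": 0}, {"angular": [0, 0, 0], "delta_pos": [0, 0, 3], "fingers": 0}, {"angular": [0, 0, 0], "delta_pos": [0, 0, 3], "fingers": 0}, {"angular": [0, 0, 0], "delta_pos": [0, 0, 1.5], "fingers": 0}, {"angular": [0, 0, 0], "delta_pos": [0, 0, 0], "fingers": 0}, {"angular": [0, 0, 0], "delta_pos": [0, 0, 0], "fingers": 0}]'

```text
time_s: 15.02
ee_pos: [594.4, 10.7, 106.6]
eef_rot: [-0.0, 0.016, 1.0, 0.0]
force: [-0.1, -0.5, -2.2]
width: 0.756
grasp_force: 40.4
```

Emit:
play_rows --moves '[{"angular": [0, 0, 0], "delta_pos": [0, 0, 1.5], "fingers": 0}, {"angular": [0, 0, 0], "delta_pos": [0, 0, 1.5], "fingers": 0}, {"angular": [0, 0, 0], "delta_pos": [0, 0, 0.7], "fingers": 0}, {"angular": [0, 0, 0], "delta_pos": [0, 0, 0], "fingers": 0}, {"angular": [0, 0, 0], "delta_pos": [0, 0, 0], "fingers": 0}]'

```text
time_s: 15.43
ee_pos: [594.6, 10.6, 103.6]
eef_rot: [0.0, 0.016, 1.0, -0.0]
force: [-0.4, 0.7, 1.1]
width: 0.756
grasp_force: 40.7
```

On the floor at the expected height. Releasing gently, then rising.

Emit:
play_rows --moves '[{"angular": [0, 0, 0], "delta_pos": [0, 0, 0], "fingers": 0.55}, {"angular": [0, 0, 0], "delta_pos": [0, 0, 0], "fingers": 0.65}, {"angular": [0, 0, 0], "delta_pos": [0, 0, 0], "fingers": 0.8}, {"angular": [0, 0, 0], "delta_pos": [0, 0, 0], "fingers": 1}, {"angular": [0, 0, 0], "delta_pos": [0, 0, 0], "fingers": 1}, {"angular": [0, 0, 0], "delta_pos": [0, 0, 0], "fingers": 1}, {"angular": [0, 0, 0], "delta_pos": [0, 0, 0], "fingers": 1}, {"angular": [0, 0, 0], "delta_pos": [0, 0, -10], "fingers": 1}, {"angular": [0, 0, 0], "delta_pos": [0, 0, -25], "fingers": 1}, {"angular": [0, 0, 0], "delta_pos": [0, 0, -30], "fingers": 1}, {"angular": [0, 0, 0], "delta_pos": [0, 0, -30], "fingers": 1}, {"angular": [0, 0, 0], "delta_pos": [0, 0, -30], "fingers": 1}, {"angular": [0, 0, 0], "delta_pos": [0, 0, -15], "fingers": 1}, {"angular": [0, 0, 0], "delta_pos": [0, 0, 0], "fingers": -1}, {"angular": [0, 0, 0], "delta_pos": [0, 0, 0], "fingers": -1}]'

```text
time_s: 16.68
ee_pos: [595.3, 10.6, 244.9]
eef_rot: [0.002, 0.016, 1.0, -0.0]
force: [-0.1, 0.8, -0.6]
width: 0.749
grasp_force: 0.0
```

Run:
```python
from h import *
s=manip.get_state();print(np.round(s['ee_pos'],1),s['time_s'],s['width'])
p=shot('wrist');cv2.imwrite('pics/w8.png',p['img'])
for t,z in(('detector_center',90),('detector_grille',78),('door_hinge',93),('door_handle',93),('door_tongue',57)):
    for d in manip.spot_point(p,t)[:2]:print(t,np.round(d['at'],1),round(d['score'],2),atz(p,d['at'],z).round(1))
rs={t:[] for t in('detector_center','door_hinge','door_handle','door_tongue')}
for n in('scene','side'):
    q=shot(n);cv2.imwrite(f'pics/{n}8.png',q['img'])
    for t in rs:
        z=dict(detector_center=90,door_tongue=57).get(t,93)
        for d in manip.spot_point(q,t)[:3]:print(n,t,np.round(d['at']),round(d['score'],2),atz(q,d['at'],z).round(1))
```

```text
[595.3  10.6 244.9] 16.6833 0.7494108705042789
detector_center [321.9 182.4] 0.88 [593.7  15.5  90. ]
detector_center [ 63.5 186.6] 0.84 [ 589.1 -261.2   90. ]
detector_grille [ 88.6 195.2] 0.95 [ 603.1 -247.3   78. ]
detector_grille [318.2 164. ] 0.8 [576.2  12.2  78. ]
door_hinge [387.9 139.4] 0.73 [550.4  83.   93. ]
door_handle [455.1  27.8] 0.57 [454.  138.5  93. ]
door_handle [625.1 160.4] 0.17 [579.8 327.3  93. ]
door_tongue [400.7   5.1] 0.8 [425.6  98.   57. ]
scene detector_center [333. 234.] 0.95 [594.4  15.4  90. ]
scene detector_center [228. 280.] 0.66 [ 619.4 -291.    90. ]
scene door_hinge [348. 219.] 0.89 [562.5  82.   93. ]
scene door_handle [347. 191.] 0.75 [454.4 139.4  93. ]
scene door_handle [424. 186.] 0.67 [540.4 369.7  93. ]
scene door_tongue [331. 194.] 0.55 [408.2 108.7  57. ]
scene door_tongue [191. 325.] 0.44 [ 677.9 -403.5   57. ]
side detector_center [291. 173.] 0.75 [592.7  16.4  90. ]
side detector_center [427. 170.] 0.7 [ 258.1 -153.1   90. ]
side detector_center [337. 131.] 0.67 [ 575.9 -251.8   90. ]
side door_hinge [294. 188.] 0.89 [552.5  77.2  93. ]
side door_handle [320. 208.] 0.67 [451.6 125.5  93. ]
side door_handle [372. 202.] 0.39 [344.7  46.5  93. ]
side door_handle [294. 188.] 0.15 [551.1  78.   93. ]
side door_tongue [337. 217.] 0.59 [417.3  99.8  57. ]
side door_tongue [296. 175.] 0.5 [599.5 -23.6  57. ]
```

The detector is released and seated: wrist and scene both put its centre near (594,15) and the pocket fit agrees. Door angle works out to about 1.67 rad, with the handle at (457,137). Moving to the handle's outer side with fingers shut, turned to match the door.

Emit:
play_rows --moves '[{"angular": [0, 0, 0], "delta_pos": [20, 22, 0], "fingers": -1}, {"angular": [0, 0, 0], "delta_pos": [20, 22, 0], "fingers": -1}, {"angular": [0, 0, 0], "delta_pos": [20, 22, 0], "fingers": -1}, {"angular": [0, 0, 0], "delta_pos": [20, 22, 0], "fingers": -1}, {"angular": [0, 0, 0], "delta_pos": [20, 22, 0], "fingers": -1}, {"angular": [0, 0, 0], "delta_pos": [20, 22, 0], "fingers": -1}, {"angular": [0, 0, 0], "delta_pos": [20, 22, 0], "fingers": -1}, {"angular": [0, 0, 0.125], "delta_pos": [0, 0, 0], "fingers": -1}, {"angular": [0, 0, 0.125], "delta_pos": [0, 0, 0], "fingers": -1}, {"angular": [0, 0, 0.125], "delta_pos": [0, 0, 0], "fingers": -1}, {"angular": [0, 0, 0.125], "delta_pos": [0, 0, 0], "fingers": -1}, {"angular": [0, 0, 0.125], "delta_pos": [0, 0, 0], "fingers": -1}, {"angular": [0, 0, 0.125], "delta_pos": [0, 0, 0], "fingers": -1}, {"angular": [0, 0, 0.125], "delta_pos": [0, 0, 0], "fingers": -1}, {"angular": [0, 0, 0.125], "delta_pos": [0, 0, 0], "fingers": -1}, {"angular": [0, 0, 0.125], "delta_pos": [0, 0, 0], "fingers": -1}, {"angular": [0, 0, 0.125], "delta_pos": [0, 0, 0], "fingers": -1}, {"angular": [0, 0, 0.125], "delta_pos": [0, 0, 0], "fingers": -1}, {"angular": [0, 0, 0.125], "delta_pos": [0, 0, 0], "fingers": -1}, {"angular": [0, 0, 0.125], "delta_pos": [0, 0, 0], "fingers": -1}]'

```text
time_s: 19.15
ee_pos: [459.6, 169.2, 243.3]
eef_rot: [0.0, 0.739, 0.673, 0.0]
force: [-0.1, -0.7, -0.3]
width: -0.002
grasp_force: 0.0
```

Emit:
play_rows --moves '[{"angular": [0, 0, 0.047], "delta_pos": [0, 0, 0], "fingers": -1}, {"angular": [0, 0, 0], "delta_pos": [0, 0, 0], "fingers": -1}, {"angular": [0, 0, 0], "delta_pos": [0, 0, 0], "fingers": -1}]'

```text
time_s: 19.4
ee_pos: [459.5, 169.2, 243.2]
eef_rot: [0.0, 0.752, 0.659, 0.0]
force: [-0.5, 0.2, 0.1]
width: -0.002
grasp_force: 0.0
```

Run:
```python
from h import *
s=manip.get_state();X=rot(s['eef_rot']).as_matrix()[:,0];print(np.round(s['ee_pos'],1),X.round(3),np.arctan2(X[1],X[0]),np.round(s['joint_positions'],2),s['time_s'])
p=shot('wrist');cv2.imwrite('pics/w9.png',p['img'])
for t,z in(('door_hinge',93),('door_handle',93),('door_tongue',57)):
    for d in manip.spot_point(p,t)[:2]:print(t,np.round(d['at'],1),round(d['score'],2),atz(p,d['at'],z).round(1))
```

```text
[459.5 169.2 243.2] [0.132 0.991 0.   ] 1.4382645112116368 [ 0.22  0.03 -0.29  1.25  0.    1.92] 19.4
door_hinge [406.7 249.4] 0.93 [550.   81.7  93. ]
door_handle [317.9 218.2] 0.62 [454.9 133.1  93. ]
door_tongue [298.3 237.8] 0.68 [424.9  95.2  57. ]
door_tongue [417.5 256.4] 0.23 [573.1  48.6  57. ]
```

Handle and hinge are confirmed at (455,133) and (550,82). Lowering beside the bar.

Emit:
play_rows --moves '[{"angular": [0, 0, 0], "delta_pos": [0, 0, 25], "fingers": -1}, {"angular": [0, 0, 0], "delta_pos": [0, 0, 40], "fingers": -1}, {"angular": [0, 0, 0], "delta_pos": [0, 0, 40], "fingers": -1}, {"angular": [0, 0, 0], "delta_pos": [0, 0, 40], "fingers": -1}, {"angular": [0, 0, 0], "delta_pos": [0, 0, 20], "fingers": -1}, {"angular": [0, 0, 0], "delta_pos": [0, 0, 0], "fingers": -1}, {"angular": [0, 0, 0], "delta_pos": [-4, 0, 0], "fingers": -1}, {"angular": [0, 0, 0], "delta_pos": [-4, 0, 0], "fingers": -1}, {"angular": [0, 0, 0], "delta_pos": [-3, 0, 0], "fingers": -1}, {"angular": [0, 0, 0], "delta_pos": [-3, 0, 0], "fingers": -1}, {"angular": [0, 0, 0], "delta_pos": [0, 0, 0], "fingers": -1}]'

```text
time_s: 20.52
ee_pos: [459.0, 155.0, 79.8]
eef_rot: [0.001, 0.753, 0.658, 0.001]
force: [-0.7, -0.4, -0.5]
width: -0.0
grasp_force: 0.0
```

Emit:
play_rows --moves '[{"angular": [0, 0, -0.02], "delta_pos": [-2, -1.15, 0], "fingers": -1}, {"angular": [0, 0, -0.02], "delta_pos": [-2, -1.15, 0], "fingers": -1}, {"angular": [0, 0, -0.03], "delta_pos": [-3, -1.7, 0], "fingers": -1}, {"angular": [0, 0, -0.04], "delta_pos": [-4, -2.3, 0], "fingers": -1}, {"angular": [0, 0, -0.05], "delta_pos": [-5, -2.9, 0], "fingers": -1}, {"angular": [0, 0, -0.05], "delta_pos": [-5, -2.9, 0], "fingers": -1}, {"angular": [0, 0, -0.05], "delta_pos": [-5, -2.9, 0], "fingers": -1}, {"angular": [0, 0, -0.05], "delta_pos": [-5, -2.9, 0], "fingers": -1}, {"angular": [0, 0, -0.05], "delta_pos": [-5, -2.9, 0], "fingers": -1}, {"angular": [0, 0, -0.05], "delta_pos": [-5, -2.9, 0], "fingers": -1}, {"angular": [0, 0, -0.05], "delta_pos": [-5, -2.9, 0], "fingers": -1}, {"angular": [0, 0, -0.05], "delta_pos": [-5, -2.9, 0], "fingers": -1}, {"angular": [0, 0, -0.05], "delta_pos": [-5, -2.9, 0], "fingers": -1}, {"angular": [0, 0, -0.05], "delta_pos": [-5, -2.9, 0], "fingers": -1}]'

```text
time_s: 21.68
ee_pos: [431.8, 90.5, 78.3]
eef_rot: [-0.0, 0.519, 0.855, 0.0]
force: [0.7, -0.5, 0.4]
width: 0.002
grasp_force: 0.1
```

Run:
```python
from h import *
s=manip.get_state();X=rot(s['eef_rot']).as_matrix()[:,0];print(np.round(s['ee_pos'],1),np.arctan2(X[1],X[0]).round(3),np.round(s['force'],1),s['time_s'])
th=np.pi-.034-np.arctan2(X[1],X[0])
H=np.array([550.2,82.3]);r=np.array(s['ee_pos'][:2])-H
dx=-X[:2];dy=np.array([-dx[1],dx[0]]);print('tool in door frame',r@dx,r@dy,'theta~',th)
for n in('scene','side','wrist'):
    p=shot(n)
    for t in('door_handle','door_hinge'):
        for d in manip.spot_point(p,t)[:2]:
            w=atz(p,d['at'],93);q=w[:2]-H;a=np.arctan2(q[1],q[0])%(2*np.pi)
            print(n,t,round(d['score'],2),w.round(1),'theta' ,round(np.arctan2(-100,-41)%(2*np.pi)-.034-a,3))
```

```text
[431.8  90.5  78.3] 2.051 [ 0.7 -0.5  0.4] 21.6833
tool in door frame -61.95441186508595 -101.19262687349419 theta~ 1.0569731444841652
scene door_handle 0.93 [436.8  83.3  93. ] theta 1.157
scene door_hinge 0.92 [549.1  91.5  93. ] theta 2.595
side door_handle 0.88 [438.8  67.6  93. ] theta 1.017
side door_hinge 0.92 [550.3  85.   93. ] theta 2.757
side door_hinge 0.74 [337.2 210.8  93. ] theta 1.691
```

The door follows the tool, now at about 1.06 rad. Continuing.

Emit:
play_rows --moves '[{"angular": [0, 0, -0.03], "delta_pos": [-3, -1.8, 0], "fingers": -1}, {"angular": [0, 0, -0.05], "delta_pos": [-5, -3, 0], "fingers": -1}, {"angular": [0, 0, -0.05], "delta_pos": [-5, -3, 0], "fingers": -1}, {"angular": [0, 0, -0.05], "delta_pos": [-5, -3, 0], "fingers": -1}, {"angular": [0, 0, -0.05], "delta_pos": [-5, -3, 0], "fingers": -1}, {"angular": [0, 0, -0.05], "delta_pos": [-5, -3, 0], "fingers": -1}, {"angular": [0, 0, -0.05], "delta_pos": [-5, -3, 0], "fingers": -1}, {"angular": [0, 0, -0.05], "delta_pos": [-5, -3, 0], "fingers": -1}, {"angular": [0, 0, -0.05], "delta_pos": [-5, -3, 0], "fingers": -1}, {"angular": [0, 0, -0.05], "delta_pos": [-5, -3, 0], "fingers": -1}, {"angular": [0, 0, -0.05], "delta_pos": [-5, -3, 0], "fingers": -1}, {"angular": [0, 0, -0.05], "delta_pos": [-5, -3, 0], "fingers": -1}, {"angular": [0, 0, -0.05], "delta_pos": [-5, -3, 0], "fingers": -1}, {"angular": [0, 0, -0.05], "delta_pos": [-5, -3, 0], "fingers": -1}, {"angular": [0, 0, -0.04], "delta_pos": [-4, -2.4, 0], "fingers": -1}, {"angular": [0, 0, -0.03], "delta_pos": [-3, -1.8, 0], "fingers": -1}, {"angular": [0, 0, -0.02], "delta_pos": [-2, -1.2, 0], "fingers": -1}, {"angular": [0, 0, 0], "delta_pos": [0, 0, 0], "fingers": -1}]'

```text
time_s: 23.63
ee_pos: [458.1, 6.8, 78.1]
eef_rot: [0.0, 0.162, 0.987, -0.0]
force: [-0.0, -0.6, 0.1]
width: 0.001
grasp_force: 0.0
```

```bash
cat > st.py <<'E'
from h import *
import sys
s=manip.get_state();X=rot(s['eef_rot']).as_matrix()[:,0];print(np.round(s['ee_pos'],1),np.round(s['force'],1),s['time_s'])
H=np.array([550.2,82.3]);r=np.array(s['ee_pos'][:2])-H
dx=-X[:2];dy=np.array([-dx[1],dx[0]]);print('tool in door frame',(r@dx).round(1),(r@dy).round(1),'tool theta',round(np.pi-.034-np.arctan2(X[1],X[0])%(2*np.pi),3),'push',round(-np.array(s['force'][:2])@dx,1))
for n in sys.argv[1:]:
    p=shot(n)
    for d in manip.spot_point(p,'door_handle')[:2]:
            w=atz(p,d['at'],93);q=w[:2]-H;a=np.arctan2(q[1],q[0])%(2*np.pi)
            print(n,round(d['score'],2),w.round(1),'theta' ,round(np.arctan2(-100,-41)%(2*np.pi)-.034-a,3))
E
python3 st.py scene side wrist
```

```text
[458.1   6.8  78.1] [-0.  -0.6  0.1] 23.6333
tool in door frame -63.2 -100.9 tool theta 0.291 push -0.2
scene 0.93 [463.   11.9  93. ] theta 0.468
side 0.59 [477.4  -2.   93. ] theta 0.289
```

Emit:
play_rows --moves '[{"angular": [0, 0, -0.015], "delta_pos": [-1.5, -0.9, 0], "fingers": -1}, {"angular": [0, 0, -0.015], "delta_pos": [-1.5, -0.9, 0], "fingers": -1}, {"angular": [0, 0, -0.015], "delta_pos": [-1.5, -0.9, 0], "fingers": -1}, {"angular": [0, 0, -0.01], "delta_pos": [-1, -0.6, 0], "fingers": -1}, {"angular": [0, 0, -0.01], "delta_pos": [-1, -0.6, 0], "fingers": -1}, {"angular": [0, 0, -0.01], "delta_pos": [-1, -0.6, 0], "fingers": -1}, {"angular": [0, 0, -0.01], "delta_pos": [-1, -0.6, 0], "fingers": -1}, {"angular": [0, 0, 0], "delta_pos": [0, 0, 0], "fingers": -1}]'

```text
time_s: 24.6
ee_pos: [464.7, -0.6, 78.1]
eef_rot: [0.0, 0.119, 0.993, -0.0]
force: [0.4, -1.0, 0.3]
width: 0.003
grasp_force: 0.0
```

```bash
python3 st.py wrist side
```

```text
[464.7  -0.6  78.1] [ 0.4 -1.   0.3] 24.6
tool in door frame -63.5 -100.8 tool theta 0.205 push -0.7
side 0.7 [481.7 -11.5  93. ] theta 0.208
```

Emit:
play_rows --moves '[{"angular": [0, 0, -0.01], "delta_pos": [-1, -0.6, 0], "fingers": -1}, {"angular": [0, 0, -0.01], "delta_pos": [-1, -0.6, 0], "fingers": -1}, {"angular": [0, 0, -0.01], "delta_pos": [-1, -0.6, 0], "fingers": -1}, {"angular": [0, 0, -0.01], "delta_pos": [-1, -0.6, 0], "fingers": -1}, {"angular": [0, 0, -0.01], "delta_pos": [-1, -0.6, 0], "fingers": -1}]'

```text
time_s: 25.22
ee_pos: [468.7, -4.4, 78.1]
eef_rot: [-0.0, 0.094, 0.996, -0.0]
force: [-1.0, 0.5, -1.1]
width: -0.004
grasp_force: 0.1
```

Emit:
play_rows --moves '[{"angular": [0, 0, -0.01], "delta_pos": [-1, -0.6, 0], "fingers": -1}, {"angular": [0, 0, -0.01], "delta_pos": [-1, -0.6, 0], "fingers": -1}]'

```text
time_s: 25.38
ee_pos: [470.5, -6.0, 78.1]
eef_rot: [0.0, 0.084, 0.996, -0.0]
force: [-0.9, -0.3, -0.2]
width: -0.001
grasp_force: 0.1
```

Emit:
play_rows --moves '[{"angular": [0, 0, -0.01], "delta_pos": [-1, -0.6, 0], "fingers": -1}, {"angular": [0, 0, -0.01], "delta_pos": [-1, -0.6, 0], "fingers": -1}]'

```text
time_s: 25.55
ee_pos: [472.3, -7.5, 78.1]
eef_rot: [-0.0, 0.074, 0.997, -0.0]
force: [-0.5, -0.8, 1.0]
width: -0.005
grasp_force: 0.1
```

Emit:
play_rows --moves '[{"angular": [0, 0, -0.01], "delta_pos": [-1, -0.6, 0], "fingers": -1}, {"angular": [0, 0, 0], "delta_pos": [0, 0, 0], "fingers": -1}]'

```text
time_s: 25.72
ee_pos: [473.3, -8.4, 78.1]
eef_rot: [0.0, 0.07, 0.998, -0.0]
force: [0.3, -0.2, -0.4]
width: -0.001
grasp_force: 0.0
```

```bash
python3 st.py side scene
```

```text
[473.3  -8.4  78.1] [ 0.3 -0.2 -0.4] 25.7167
tool in door frame -63.6 -100.5 tool theta 0.105 push -0.3
side 0.71 [497.8 -10.9  93. ] theta 0.089
scene 0.62 [488.7  -6.   93. ] theta 0.185
```

Emit:
play_rows --moves '[{"angular": [0, 0, -0.01], "delta_pos": [-1, -0.6, 0], "fingers": -1}, {"angular": [0, 0, -0.01], "delta_pos": [-1, -0.6, 0], "fingers": -1}]'

```text
time_s: 26.08
ee_pos: [474.3, -9.3, 78.0]
eef_rot: [-0.001, 0.059, 0.998, 0.0]
force: [-2.1, 0.9, 2.3]
width: -0.001
grasp_force: 0.9
```

Emit:
play_rows --moves '[{"angular": [0, 0, -0.01], "delta_pos": [-1, -0.6, 0], "fingers": -1}, {"angular": [0, 0, -0.005], "delta_pos": [-0.6, -0.3, 0], "fingers": -1}]'

```text
time_s: 26.25
ee_pos: [475.7, -10.5, 77.9]
eef_rot: [-0.001, 0.052, 0.999, 0.0]
force: [-2.1, 1.2, 1.4]
width: -0.001
grasp_force: 1.2
```

Contact is building at about 2 N. Small steps from here.

Emit:
play_rows --moves '[{"angular": [0, 0, -0.007], "delta_pos": [-0.7, -0.4, 0], "fingers": -1}, {"angular": [0, 0, -0.007], "delta_pos": [-0.7, -0.4, 0], "fingers": -1}]'

```text
time_s: 26.42
ee_pos: [477.0, -11.5, 77.9]
eef_rot: [-0.001, 0.045, 0.999, 0.0]
force: [-3.1, 1.1, 1.8]
width: 0.001
grasp_force: 1.5
```

Emit:
play_rows --moves '[{"angular": [0, 0, -0.007], "delta_pos": [-0.7, -0.4, 0], "fingers": -1}, {"angular": [0, 0, -0.007], "delta_pos": [-0.7, -0.4, 0], "fingers": -1}]'

```text
time_s: 26.58
ee_pos: [478.4, -12.5, 77.9]
eef_rot: [-0.001, 0.038, 0.999, 0.0]
force: [-4.1, 2.4, 1.7]
width: -0.003
grasp_force: 1.8
```

Emit:
play_rows --moves '[{"angular": [0, 0, -0.007], "delta_pos": [-0.7, -0.3, 0], "fingers": -1}, {"angular": [0, 0, -0.007], "delta_pos": [-0.7, -0.3, 0], "fingers": -1}]'

```text
time_s: 26.75
ee_pos: [479.6, -13.3, 77.9]
eef_rot: [-0.001, 0.031, 1.0, -0.0]
force: [-4.3, 0.9, 2.0]
width: -0.001
grasp_force: 2.2
```

Emit:
play_rows --moves '[{"angular": [0, 0, -0.007], "delta_pos": [-0.7, -0.3, 0], "fingers": -1}, {"angular": [0, 0, 0], "delta_pos": [-0.5, 0, 0], "fingers": -1}]'

```text
time_s: 26.92
ee_pos: [481.5, -14.3, 78.0]
eef_rot: [-0.0, 0.028, 1.0, -0.001]
force: [-4.0, -1.2, 0.4]
width: 0.003
grasp_force: 1.7
```

Emit:
play_rows --moves '[{"angular": [0, 0, 0], "delta_pos": [-0.6, -0.2, 0], "fingers": -1}, {"angular": [0, 0, 0], "delta_pos": [-0.5, -0.1, 0], "fingers": -1}]'

```text
time_s: 27.08
ee_pos: [482.4, -14.7, 78.0]
eef_rot: [-0.0, 0.028, 1.0, -0.001]
force: [-4.1, -2.0, 0.8]
width: -0.0
grasp_force: 2.0
```

Emit:
play_rows --moves '[{"angular": [0, 0, 0], "delta_pos": [-0.6, -0.1, 0], "fingers": -1}, {"angular": [0, 0, 0], "delta_pos": [0, 0, 0], "fingers": -1}]'

```text
time_s: 27.25
ee_pos: [482.9, -14.8, 78.0]
eef_rot: [-0.0, 0.028, 1.0, -0.001]
force: [-3.7, -2.8, 0.9]
width: 0.002
grasp_force: 2.0
```

Emit:
play_rows --moves '[{"angular": [0, 0, 0], "delta_pos": [-0.7, 0, 0], "fingers": -1}, {"angular": [0, 0, 0], "delta_pos": [-0.7, 0, 0], "fingers": -1}]'

```text
time_s: 27.42
ee_pos: [484.6, -14.7, 78.0]
eef_rot: [-0.0, 0.028, 1.0, -0.001]
force: [-1.9, -1.3, -0.0]
width: 0.002
grasp_force: 1.0
```

Emit:
play_rows --moves '[{"angular": [0, 0, 0], "delta_pos": [-0.6, 0, 0], "fingers": -1}, {"angular": [0, 0, 0], "delta_pos": [-0.5, 0, 0], "fingers": -1}]'

```text
time_s: 27.58
ee_pos: [486.2, -14.3, 78.3]
eef_rot: [0.0, 0.028, 1.0, 0.0]
force: [-3.6, -0.8, 1.3]
width: 0.004
grasp_force: 1.7
```

```bash
python3 st.py side scene
```

```text
[486.2 -14.3  78.3] [-3.6 -0.8  1.3] 27.5833
tool in door frame -58.5 -100.0 tool theta 0.022 push 3.5
side 0.72 [494.1 -15.8  93. ] theta 0.096
scene 0.69 [489.7  -5.9  93. ] theta 0.178
```

Emit:
play_rows --moves '[{"angular": [0, 0, 0], "delta_pos": [-0.6, 0, 0], "fingers": -1}, {"angular": [0, 0, 0], "delta_pos": [-0.5, 0, 0], "fingers": -1}]'

```text
time_s: 27.95
ee_pos: [486.4, -14.4, 78.2]
eef_rot: [-0.0, 0.028, 1.0, -0.0]
force: [-4.4, -0.1, 2.5]
width: 0.0
grasp_force: 2.2
```

Emit:
play_rows --moves '[{"angular": [0, 0, 0], "delta_pos": [-0.6, 0, 0], "fingers": -1}, {"angular": [0, 0, 0], "delta_pos": [-0.4, 0, 0], "fingers": -1}]'

```text
time_s: 28.12
ee_pos: [487.0, -14.6, 78.1]
eef_rot: [-0.001, 0.028, 1.0, -0.0]
force: [-5.2, -1.5, 3.7]
width: 0.0
grasp_force: 2.8
```

Emit:
play_rows --moves '[{"angular": [0, 0, 0], "delta_pos": [-0.5, 0, 0], "fingers": -1}, {"angular": [0, 0, 0], "delta_pos": [-0.5, 0, 0], "fingers": -1}]'

```text
time_s: 28.28
ee_pos: [487.1, -14.5, 77.9]
eef_rot: [-0.002, 0.028, 1.0, -0.0]
force: [-7.1, -1.6, 5.4]
width: -0.0
grasp_force: 3.8
```

Emit:
play_rows --moves '[{"angular": [0, 0, 0], "delta_pos": [-0.5, 0, 0], "fingers": -1}, {"angular": [0, 0, 0], "delta_pos": [-0.4, 0, 0], "fingers": -1}]'

```text
time_s: 28.45
ee_pos: [487.1, -14.4, 77.8]
eef_rot: [-0.003, 0.028, 1.0, -0.0]
force: [-10.3, -2.0, 6.7]
width: -0.002
grasp_force: 4.7
```

The force rises steeply with no further travel, and it dipped earlier, so the door may have snapped in. Backing off to see whether it follows.

Emit:
play_rows --moves '[{"angular": [0, 0, 0], "delta_pos": [1.5, 0, 0], "fingers": -1}, {"angular": [0, 0, 0], "delta_pos": [1.5, 0, 0], "fingers": -1}]'

```text
time_s: 28.62
ee_pos: [486.4, -14.1, 77.9]
eef_rot: [-0.0, 0.028, 1.0, 0.0]
force: [-2.2, -0.5, 0.6]
width: 0.001
grasp_force: 1.1
```

Emit:
play_rows --moves '[{"angular": [0, 0, 0], "delta_pos": [2, 0, 0], "fingers": -1}, {"angular": [0, 0, 0], "delta_pos": [2, 0, 0], "fingers": -1}]'

```text
time_s: 28.78
ee_pos: [484.3, -14.0, 78.6]
eef_rot: [0.002, 0.028, 1.0, 0.0]
force: [0.0, -0.7, -0.0]
width: 0.001
grasp_force: 0.0
```

Emit:
play_rows --moves '[{"angular": [0, 0, 0], "delta_pos": [12, 0, 0], "fingers": -1}, {"angular": [0, 0, 0], "delta_pos": [20, 0, 0], "fingers": -1}, {"angular": [0, 0, 0], "delta_pos": [20, 0, 0], "fingers": -1}, {"angular": [0, 0, 0], "delta_pos": [0, 0, 0], "fingers": -1}]'

```text
time_s: 29.12
ee_pos: [425.8, -10.2, 77.2]
eef_rot: [-0.002, 0.028, 1.0, 0.001]
force: [-1.0, 0.2, -0.2]
width: -0.003
grasp_force: 0.0
```

```bash
python3 st.py side scene wrist
python3 - <<'E'
from h import *
p=shot('wrist');cv2.imwrite('pics/w10.png',p['img'])
for n in('side','scene','wrist'):
    p=shot(n)
    for t,z in(('door_tongue',57),('door_hinge',93),('detector_center',90)):
        for d in manip.spot_point(p,t)[:1]:print(n,t,round(d['score'],2),atz(p,d['at'],z).round(1))
E
```

```text
[425.8 -10.2  77.2] [-1.   0.2 -0.2] 29.1167
tool in door frame -119.1 -99.3 tool theta 0.022 push 1.0
side 0.81 [495.7 -13.5  93. ] theta 0.094
side 0.53 [584.9  21.9  93. ] theta -0.944
scene 0.5 [502.1 -15.2  93. ] theta 0.035
scene 0.41 [542.9 362.3  93. ] theta 2.692
wrist 0.22 [369.6 -40.9  93. ] theta 0.549
side door_hinge 0.67 [551.6  78.3  93. ]
side detector_center 0.91 [593.3  10.7  90. ]
scene door_tongue 0.66 [531.9 -32.9  57. ]
scene door_hinge 0.77 [563.   77.4  93. ]
scene detector_center 0.72 [ 616.  -286.9   90. ]
wrist detector_center 0.64 [362.3  66.1  90. ]
```

The force vanished within 2 mm of backing off, so the door did not follow. As a check, I'll re-approach to x = 482: a sprung-back door at 0.07 rad or more would be touched by about 477.

Emit:
play_rows --moves '[{"angular": [0, 0, 0], "delta_pos": [-20, 0, 0], "fingers": -1}, {"angular": [0, 0, 0], "delta_pos": [-18, 0, 0], "fingers": -1}, {"angular": [0, 0, 0], "delta_pos": [-6, 0, 0], "fingers": -1}, {"angular": [0, 0, 0], "delta_pos": [-3, 0, 0], "fingers": -1}, {"angular": [0, 0, 0], "delta_pos": [-3, 0, 0], "fingers": -1}, {"angular": [0, 0, 0], "delta_pos": [-2, 0, 0], "fingers": -1}, {"angular": [0, 0, 0], "delta_pos": [-2, 0, 0], "fingers": -1}, {"angular": [0, 0, 0], "delta_pos": [-1, 0, 0], "fingers": -1}, {"angular": [0, 0, 0], "delta_pos": [-1, 0, 0], "fingers": -1}, {"angular": [0, 0, 0], "delta_pos": [0, 0, 0], "fingers": -1}]'

```text
time_s: 30.9
ee_pos: [486.1, -14.2, 78.0]
eef_rot: [-0.001, 0.028, 1.0, 0.0]
force: [-0.9, 1.0, -0.5]
width: 0.0
grasp_force: 0.4
```

The first light touch comes only at x = 486, so the door is holding shut at its stop. Retreating and handing in.

Emit:
play_rows --moves '[{"angular": [0, 0, 0], "delta_pos": [5, 0, 0], "fingers": -1}, {"angular": [0, 0, 0], "delta_pos": [20, 0, 0], "fingers": -1}, {"angular": [0, 0, 0], "delta_pos": [25, 0, 0], "fingers": -1}, {"angular": [0, 0, 0], "delta_pos": [10, 0, 0], "fingers": -1}, {"angular": [0, 0, 0], "delta_pos": [0, 0, -20], "fingers": -1}, {"angular": [0, 0, 0], "delta_pos": [0, 0, -30], "fingers": -1}, {"angular": [0, 0, 0], "delta_pos": [0, 0, -30], "fingers": -1}, {"angular": [0, 0, 0], "delta_pos": [0, 0, 0], "fingers": -1}, {"angular": [0, 0, 0], "delta_pos": [0, 0, 0], "fingers": -1}, {"angular": [0, 0, 0], "delta_pos": [0, 0, 0], "fingers": -1}]'

```text
time_s: 31.73
ee_pos: [426.7, -11.0, 158.0]
eef_rot: [0.0, 0.028, 1.0, -0.0]
force: [-1.1, -0.4, -0.6]
width: 0.001
grasp_force: 0.0
```

```bash
python3 -c "
from plant import manip
print(manip.sign_off())"
```

```text
the job is handed in; nothing more can be done
None
```

The job is handed in at about 32 s: the detector stands in the dock's seat with its grille to the door, let go while the door was open, and the door stayed shut on a light re-touch; measured push peaked near 12 N, and the hand-in returned no verdict.

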